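# Pack the bioreactor parts into the sterilising tray and bar them down

## Task

Lift the retaining bar off the tray and lay it flat on the black rubber mat, then pack every white bottle, grey tubing cassette and the pump head that is on the bench into the tray, all standing upright on its floor. Finally lay the bar back lengthways over them, flat on both end plates between their ears, and leave the other things on the bench where they are.

Things in the scene. Friction and masses are not known exactly. Their poses are not given: they have to be found in the camera images.
- tray: stainless tray fixed to the bench. Inside 136 (its x) by 210 (its y, long axis), floor 4 above the bench; long side walls 45 high, 4 thick. Each short end (y = +-110) is a 10 thick end plate, 80 wide in the middle, whose level top is 124 above the bench; two ears 60 apart and 12 higher stand on it, and the bar lies between them. Origin at the centre of the underside, z up
- bar: retaining bar: flat aluminium strip 246 long (its y) by 50 wide (x) by 6 thick with a black grip block 20 wide (x), 60 long (y) standing on its middle from height 6 to 42. Origin at the centre of its underside, z up. 0.2-0.42 kg. At the start it lies across the tray's two end plates
- mat: black rubber mat lying on the bench, 90 (its x) by 260 (its y) by 4 thick; fixed. Origin at the centre of its underside
- bottle1: white polyethylene screw-cap bottle, 112 tall: round body 62 diameter up to height 72, then a sloping shoulder, and a ribbed white cap 40 diameter from height 84 to 112 (grip it by the cap). Origin at the centre of the underside, z up. 0.25-0.5 kg. May be absent. Starts upright on the bench, as do all the items
- bottle2: white polyethylene screw-cap bottle, 112 tall: round body 62 diameter up to height 72, then a sloping shoulder, and a ribbed white cap 40 diameter from height 84 to 112 (grip it by the cap). Origin at the centre of the underside, z up. 0.25-0.5 kg. May be absent. Starts upright on the bench, as do all the items
- bottle3: white polyethylene screw-cap bottle, 112 tall: round body 62 diameter up to height 72, then a sloping shoulder, and a ribbed white cap 40 diameter from height 84 to 112 (grip it by the cap). Origin at the centre of the underside, z up. 0.25-0.5 kg. May be absent. Starts upright on the bench, as do all the items
- cassette1: grey tubing cassette, an upright block 60 (its x) by 28 (its y) by 76 tall, with a black grip tab 36 (x) by 18 (y) on top from height 76 to 106; in a crowded tray grip the tab across its 36 side. Origin at the centre of the underside, z up. 0.15-0.31 kg. May be absent
- cassette2: grey tubing cassette, an upright block 60 (its x) by 28 (its y) by 76 tall, with a black grip tab 36 (x) by 18 (y) on top from height 76 to 106; in a crowded tray grip the tab across its 36 side. Origin at the centre of the underside, z up. 0.15-0.31 kg. May be absent
- pump: pump head: block 60 wide (its x) by 126 long (its y), black below and white above, 68 tall, with a black grip block 24 wide (x) by 60 long (y) on top from height 68 to 106. Origin at the centre of the underside, z up. 0.42-0.84 kg. May be absent
- beaker: bystander to be left where it is: glass beaker 72 diameter, 85 tall, standing among the items; origin under its centre
- drive_box: bystander to be left where it is: aluminium drive box 90 by 120 by 60 tall with a knob on top; origin under its centre
- amber_jar: bystander to be left where it is: amber jar with black lid, 72 diameter, 120 tall, beyond the tray; origin under its centre
- wrench: bystander to be left where it is: steel wrench beyond the tray
- clamp: bystander to be left where it is: small blue plastic tube clamp, 50 long, near the robot
- filter_disc: bystander to be left where it is: white filter disc 64 diameter, 14 thick, beyond the tray

How it is judged:
On the way, in this order (a step that is already met when the one before it is completed fails the run):
1. the retaining bar lies flat on the rubber mat, released (z of bar in the frame of mat below 0.012 m and x of bar in the frame of mat between -0.05 and 0.05 m and y of bar in the frame of mat between -0.1 and 0.1 m and angle between bar's own z axis and vertical below 0.12 rad and contact force between bar and the fingers below 0.2 N), for 0.2 s.
2. every item present stands packed on the tray floor (x of bottle1 in the frame of tray between -0.041 and 0.041 m and y of bottle1 in the frame of tray between -0.078 and 0.078 m and z of each of bottle1, bottle2, bottle3, cassette1, cassette2, pump in the frame of tray below 0.01 m and angle between each of bottle1, bottle2, bottle3, cassette1, cassette2, pump's own z axis and vertical below 0.12 rad and x of bottle2 in the frame of tray between -0.041 and 0.041 m and y of bottle2 in the frame of tray between -0.078 and 0.078 m and x of bottle3 in the frame of tray between -0.041 and 0.041 m and y of bottle3 in the frame of tray between -0.078 and 0.078 m and x of cassette1 in the frame of tray between -0.058 and 0.058 m and y of cassette1 in the frame of tray between -0.095 and 0.095 m and x of cassette2 in the frame of tray between -0.058 and 0.058 m and y of cassette2 in the frame of tray between -0.095 and 0.095 m and x of pump in the frame of tray between -0.042 and 0.042 m and y of pump in the frame of tray between -0.079 and 0.079 m), for 0.2 s.
At the end, for the whole second after the job is handed in: Every item present stands between the tray walls, underside within 6 mm of the floor, upright within 7 degrees; the bar rests flat on both end plates between the ears, within 10 mm across and 12 mm lengthways of the middle (all of step 2 and x of bar in the frame of tray between -0.01 and 0.01 m and y of bar in the frame of tray between -0.012 and 0.012 m and z of bar in the frame of tray between 0.119 and 0.129 m and angle between the y axis of bar and the y axis of tray, either way round below 0.1 rad and angle between bar's own z axis and vertical below 0.06 rad and linear speed of bar below 0.03 m/s); the robot touches nothing.
It fails at once if a bystander is moved more than 40 mm (distance of any of beaker, drive_box, amber_jar, wrench, clamp, filter_disc from where it was at the start of the episode above 0.04 m).
Of bottle1, bottle2, bottle3, cassette1, cassette2, pump only 4 to 6 are there at a start; the rules pass over those that are not, and their reading is None.
At some moment in a run one of bottle1, bottle2, bottle3, pump may be knocked a few centimetres aside while the robot is not near it.
It also fails if it takes over 208 s, if anything falls off the work surface, if the arm or the gripper's body presses on something with over 40 N, if the wrist force passes 120 N, or if a joint passes its speed limit or range.

## Robot

A 6-joint arm with a two-finger parallel gripper is mounted at the origin on the work surface. World frame = base frame: x ahead of the robot, y to its left, z up, the work surface at z = 0. Lengths are in m, angles in rad, forces in N, time in s.
With the tool pointing down it reaches from about 0.35 to 0.875 m from the base axis. Payload 15.5 kg.
Tool frame: the origin (TCP) lies at the very end of the fingers, on their centre line; the grasp point (between the pads) lies r.pinch_z behind it (r.pinch_z is the distance from the TCP to the grasp point, in m); z points along the fingers, y is the direction in which the jaws open and shut (so a half turn about z gives the same grasp; the last joint's range is limited). The gripper opens to 85 mm and grips with 20 to 120 N. Pads are 22 mm wide; open, the fingers measure 114 mm over their backs; the gripper's body (76 mm by 85 mm) begins 54 mm behind the grasp point. The pads swing forward as they close: fully open they stand 13 mm farther back than shut.
Start: joints at [-1.286, 0.494, 1.345, -0, 1.302, -0.096], TCP at [0.232, -0.58, 0.231] pointing down, gripper open.
Joint ranges: [-2.91, 2.91], [-0.82, 2.16], [0.22, 2.67], [-1.22, 4.37], [0.12, 2.79], [-3.08, 3.08]. Speed limits (rad/s): [1.89, 1.89, 2.57, 3.01, 3.01, 3.01].

## Interface

Orientations are given as [roll, pitch, yaw] about the fixed x, y, z axes, in that order (R = Rz(yaw) Ry(pitch) Rx(roll)).
In Python, from bench import r gives the robot as it stands.
- The arm moves only by the tool play_rows, never from a script. Its argument "targets" is text: rows parted by semicolons, each of 6 numbers parted by spaces: the shift along the tool's x, y, z in cm, then the turn, a rotation vector about the tool's x, y, z in degrees. A call has 1 to 12 rows; each row is the pose to reach, as a shift and turn from the pose commanded when the call began, along the tool's axes at that moment; what a row does not reach only later rows make up. A row lasts 1/8 s, in which the tool goes at most 62.5 mm and 10.7 degrees, less where a joint would pass 70% of its speed; a pose out of reach is approached as far as the arm can. A call with a gripper value outside its range is refused whole. "jaw" is the closure, from -1 (fully open) to 1 (shut), set as the call begins (left out, the last holds). The fingers move at their own pace and stop on an object; "grip_force" is the grip in N (left out, the last holds). Time passes only in rows, so rows that repeat a pose let the fingers close. It gives the time, the measured TCP pose, the force and the opening at its end, in the units of the state.
- r.get_obs(): the state, without advancing time (a new reading comes with each control period).
- r.get_image(name): name is "scene" or "top" or "wrist"; returns a dict with "pixels" (480x640x3 uint8, blue, green, red), "fx", "fy", "cx", "cy" (pixels), "D" ([k1, k2, p1, p2, k3] as OpenCV has them; the pictures are not rectified), "T" (4x4, takes a point from camera to world coordinates). Camera axes: x right, y down, z forward; pixel columns grow to the right and rows downward; lengths in m; the calibration is good to about 2 mm. A picture is of the moment at which its call begins. There is no depth.
- r.finish_job(): hands the job in, once; it reports no verdict.
The state is a dict: "time_s": time; "q": joint angles; "joint_vel": joint speeds; "joint_torque": joint torques, N m; "ee_pos": TCP position; "tool_rot": TCP orientation; "ft_force": force on the tool from outside, world axes, zero at the start; "wrist_torque": the same for the moment, N m; "grip_width": opening from 0.0 (shut) to 1.0 (fully open).
Only numpy, scipy, OpenCV 4.12 (cv2) and the standard library are available. Lean on these libraries where they do the work, as an engineer would, in place of code of your own. Each camera call takes 0.05 s, during which the arm holds its last target.

## Working session

There is one attempt and no reset: what is moved stays moved. The work goes in short steps, Python scripts to look and compute and a tool call to move; the robot and the scene stay as the last step left them, time stands still between calls to the robot, and variables do not carry over. Pictures are saved under pics/ and viewed, and the job is handed in when it is done.

Besides the shell and the picture viewer there is one more tool, called after "Call:" by a JSON object that holds its "op" and its "data", one argument or row to a line. play_rows: Moves the arm, as the interface text tells. Its arguments: {"type":"object","properties":{"targets":{"type":"string"},"jaw":{"type":"number"},"grip_force":{"type":"number"}},"required":["targets"]}

```bash
ls; mkdir -p pics; python3 - <<'E'
from bench import r
import cv2
print(r.get_obs(), r.pinch_z)
for n in ["scene","top","wrist"]:
    d=r.get_image(n); cv2.imwrite(f"pics/{n}0.png",d["pixels"])
    print(n,d["fx"],d["fy"],d["cx"],d["cy"],d["D"],d["T"])
E
```

```text
pics
{'time_s': 0.0, 'q': array([-1.28549291e+00,  4.94178035e-01,  1.34614196e+00, -1.78517872e-05,
        1.30249915e+00, -9.55193267e-02]), 'joint_vel': array([-0.00036526, -0.00054268,  0.00269319,  0.0014712 , -0.00102559,
       -0.00115852]), 'joint_torque': array([-6.25081630e-04, -8.82171822e+01, -3.83874321e+01, -2.84055004e-04,
        1.00120969e-02,  1.29286337e-05]), 'ee_pos': array([ 0.23218565, -0.57987715,  0.23069979]), 'tool_rot': array([-3.14037011e+00, -9.98467814e-05,  3.80827425e-01]), 'ft_force': array([-0.15480876,  0.70395475,  0.03781395]), 'wrist_torque': array([ 0.0160816 , -0.01564689,  0.00877598]), 'grip_width': 1.001166198880327} 0.0187
scene 530.1276423514572 530.1276423514572 320.60789597968744 239.91522857051115 [-0.05919966  0.          0.          0.          0.        ] [[ 0.62052826  0.66798495 -0.4107807   1.11302613]
 [ 0.78413559 -0.534372    0.31555972 -0.43483585]
 [-0.00872056 -0.51792149 -0.8553837   1.2420571 ]
 [ 0.          0.          0.          1.        ]]
top 519.5861239519683 519.5861239519683 328.8992090611931 241.6596052663467 [-0.01129137  0.          0.          0.          0.        ] [[-0.02948728 -0.99693651  0.07244372  0.48209302]
 [-0.99955791  0.02968556  0.00166168  0.00579385]
 [-0.00380712 -0.07236269 -0.99737112  1.21575098]
 [ 0.          0.          0.          1.        ]]
wrist 380.88112090525897 380.88112090525897 318.82150584503813 234.80397847217424 [-0.08316165  0.          0.          0.          0.        ] [[ 0.37110494 -0.89460846 -0.24891129  0.29599483]
 [-0.92859036 -0.35782102 -0.0984076  -0.555847  ]
 [-0.00102942  0.26765617 -0.96351394  0.37389143]
 [ 0.          0.          0.          1.        ]]
```

View pics/scene0.png

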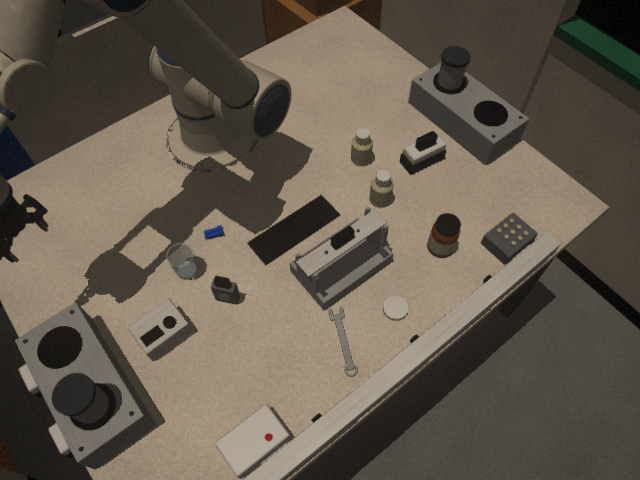

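View pics/top0.png

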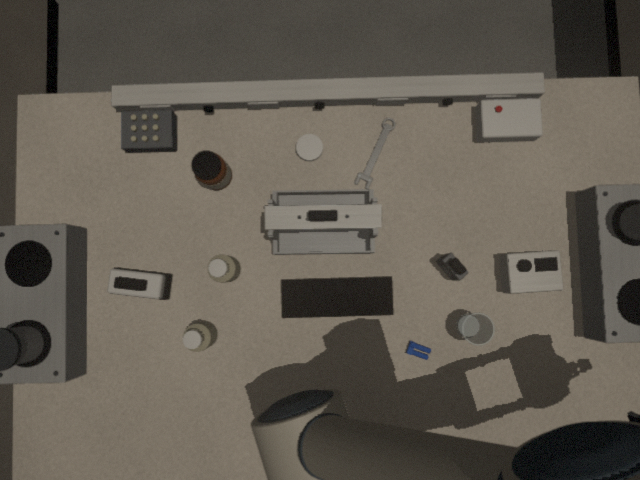

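View pics/wrist0.png

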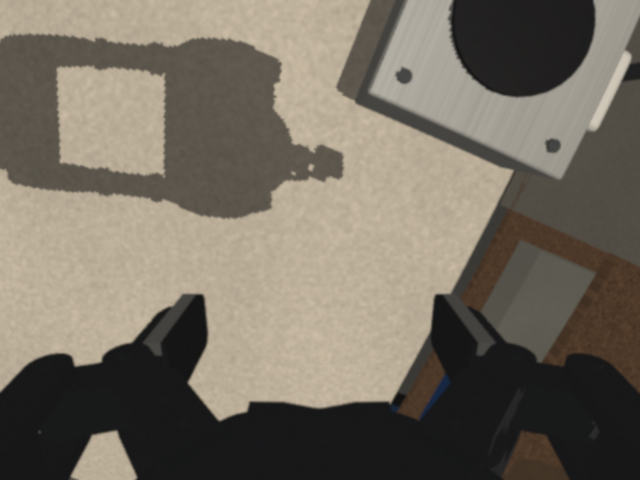

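```bash
cat > h.py <<'E'
import numpy as np, cv2
from scipy.spatial.transform import Rotation as R
from bench import r
def K(d): return np.array([[d["fx"],0,d["cx"]],[0,d["fy"],d["cy"]],[0,0,1.]])
def pix2w(d,uv,z):
    uv=np.array(uv,float).reshape(-1,1,2)
    n=cv2.undistortPoints(uv,K(d),np.array(d["D"]))[:,0]
    ray=np.c_[n,np.ones(len(n))]@d["T"][:3,:3].T
    o=d["T"][:3,3]; s=(z-o[2])/ray[:,2]
    return o+ray*s[:,None]
def w2pix(d,P):
    Ti=np.linalg.inv(d["T"])
    return cv2.projectPoints(np.array(P,float).reshape(-1,3),cv2.Rodrigues(Ti[:3,:3])[0],Ti[:3,3],K(d),np.array(d["D"]))[0][:,0]
def obj(c,yaw,P):
    P=np.array(P,float); return P@R.from_euler('z',yaw).as_matrix().T+np.array([c[0],c[1],0])
def circ(c,rad,z,n=48):
    t=np.linspace(0,2*np.pi,n); return np.c_[c[0]+rad*np.cos(t),c[1]+rad*np.sin(t),np.full(n,z)]
def rect(x0,x1,y0,y1,z): return [[x0,y0,z],[x1,y0,z],[x1,y1,z],[x0,y1,z]]
def draw(img,d,P,col,closed=True,sc=1,off=(0,0)):
    p=(w2pix(d,P)-off+0.5)*sc
    cv2.polylines(img,[np.round(p*16).astype(np.int32)],closed,col,1,cv2.LINE_AA,4)
def crop(d,x0,y0,w,h,sc):
    return cv2.resize(d["pixels"][y0:y0+h,x0:x0+w],None,fx=sc,fy=sc,interpolation=cv2.INTER_CUBIC)
def go(x,y,z,yaw,down=True):
    """shift and turn (tool frame) from the present pose to the TCP target, tool down, tool yaw as in tool_rot"""
    o=r.get_obs(); R0=R.from_euler('xyz',o["tool_rot"])
    R1=R.from_euler('xyz',[np.pi,0,yaw])
    s=R0.inv().apply(np.array([x,y,z])-o["ee_pos"])*100
    t=np.degrees((R0.inv()*R1).as_rotvec())
    n=max(np.linalg.norm(s)/6.25,np.linalg.norm(t)/10.7)
    print("shift",s.round(2),"turn",t.round(1),"rows>=",round(n,1))
def st():
    o=r.get_obs(); print("t",round(o["time_s"],2),"p",o["ee_pos"].round(4),"rot",o["tool_rot"].round(4),"F",o["ft_force"].round(1),"g",round(o["grip_width"],3))
E
python3 - <<'E'
from h import *
d=r.get_image("top")
cv2.imwrite("pics/t1.png",crop(d,255,180,140,145,5.))
cv2.imwrite("pics/t2.png",crop(d,100,245,150,115,5))
cv2.imwrite("pics/t3.png",crop(d,400,235,170,120,4.5))
for n,uv,z in [("b1",(219,268),.112),("b2",(192,340),.112),("pump",(130,283),.106),("cas",(456,266),.106),("bar",(322,215.5),.166),("mat",(337,297),.004)]:
    print(n,pix2w(d,uv,z).round(4))
E
```

```text
b1 [[0.5131 0.2427 0.112 ]]
b2 [[0.3633 0.3019 0.112 ]]
pump [[0.4868 0.4349 0.106 ]]
cas [[ 0.5026 -0.2619  0.106 ]]
bar [[0.6121 0.02   0.166 ]]
mat [[ 0.4408 -0.0072  0.004 ]]
```

View pics/t1.png

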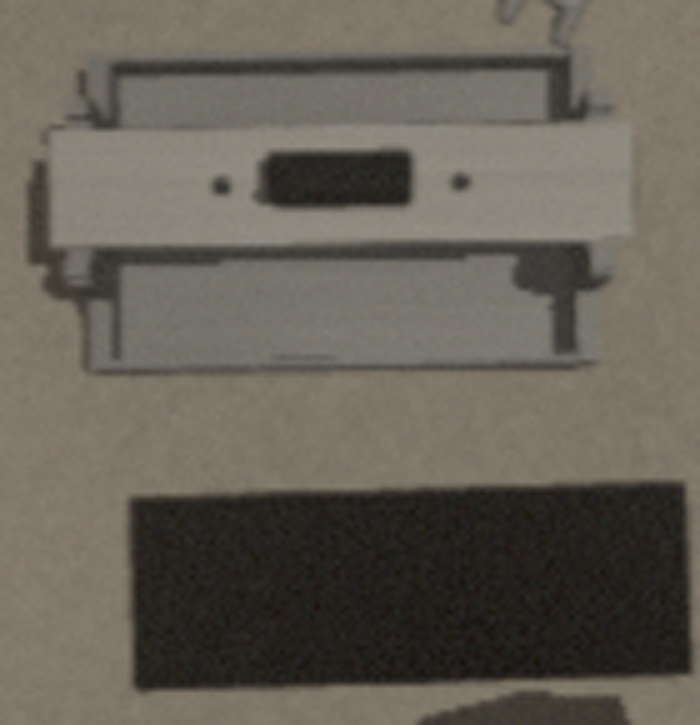

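View pics/t2.png

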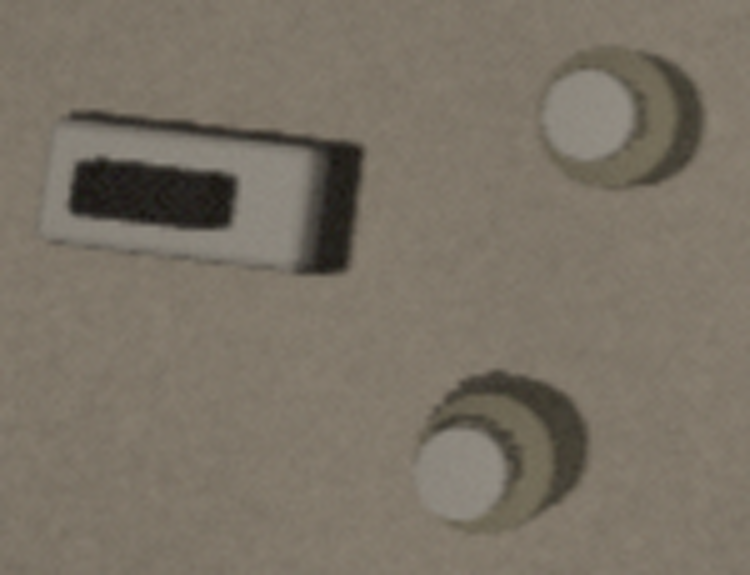

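View pics/t3.png

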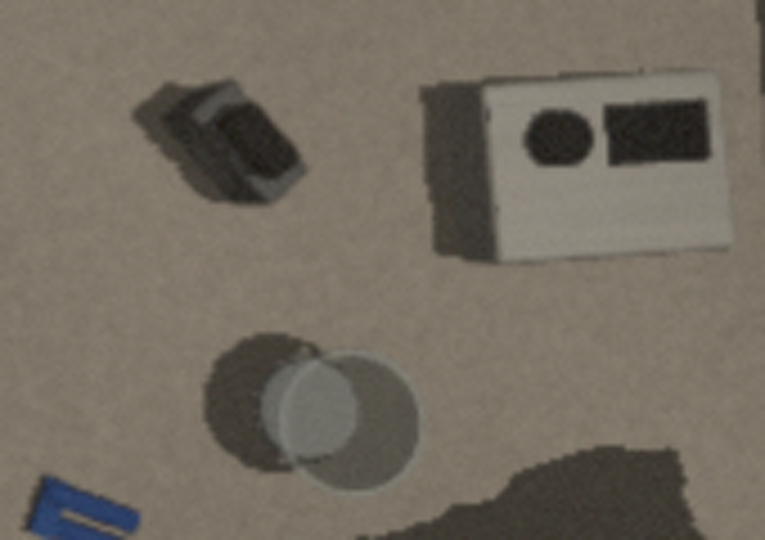

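```bash
python3 - <<'E'
from h import *
d=r.get_image("top")
def m(name,pts,off,sc,z):
    p=np.array(pts)/sc+off-0.5+0.5/sc
    w=pix2w(d,p,z); c=w.mean(0)
    if len(w)==4:
        e=[w[1]-w[0],w[2]-w[3],w[3]-w[0],w[2]-w[1]]
        print(name,c.round(4),"len",[round(np.linalg.norm(v[:2]),4) for v in e],"ang",[round(np.degrees(np.arctan2(v[1],v[0])),1) for v in e])
    else: print(name,c.round(4))
o1,o2,o3=(255,180),(100,245),(400,235)
m("bar strip",[(50,128),(632,122),(632,236),(50,248)],o1,5,.130)
m("bar grip",[(268,152),(411,150),(411,205),(272,207)],o1,5,.166)
m("mat",[(130,497),(684,484),(690,673),(136,688)],o1,5,.004)
m("pump body",[(65,118),(322,146),(303,272),(43,240)],o2,5,.068)
m("pump grip",[(75,158),(237,174),(232,229),(70,212)],o2,5,.106)
m("cas tab",[(217,120),(250,100),(302,160),(268,182)],o3,4.5,.106)
m("b1",[(589,115)],o2,5,.112); m("b2",[(462,474)],o2,5,.112)
m("beaker",[(350,422)],o3,4.5,.085)
E
```

```text
bar strip [0.6148 0.0189 0.13  ] len [np.float64(0.2452), np.float64(0.2444), np.float64(0.0508), np.float64(0.0482)] ang [np.float64(-91.1), np.float64(-90.5), np.float64(178.8), np.float64(177.9)]
bar grip [0.6124 0.0186 0.166 ] len [np.float64(0.0582), np.float64(0.0565), np.float64(0.0226), np.float64(0.0225)] ang [np.float64(-90.9), np.float64(-90.9), np.float64(-177.4), np.float64(178.2)]
mat [ 0.4417 -0.0063  0.004 ] len [np.float64(0.2579), np.float64(0.2566), np.float64(0.0883), np.float64(0.0873)] ang [np.float64(-90.4), np.float64(-90.1), np.float64(-179.5), np.float64(179.6)]
pump body [0.4858 0.4358 0.068 ] len [np.float64(0.1152), np.float64(0.1164), np.float64(0.0544), np.float64(0.0559)] ang [np.float64(-97.8), np.float64(-98.6), np.float64(169.7), np.float64(170.9)]
pump grip [0.4863 0.4343 0.106 ] len [np.float64(0.0701), np.float64(0.07), np.float64(0.0231), np.float64(0.0235)] ang [np.float64(-97.2), np.float64(-97.6), np.float64(174.6), np.float64(174.5)]
cas tab [ 0.5029 -0.2645  0.106 ] len [np.float64(0.0185), np.float64(0.0193), np.float64(0.0377), np.float64(0.0373)] ang [np.float64(-60.7), np.float64(-59.2), np.float64(-142.8), np.float64(-141.4)]
b1 [0.5141 0.2461 0.112 ]
b2 [0.3646 0.3019 0.112 ]
beaker [ 0.3673 -0.3068  0.085 ]
```

```bash
python3 -c "
from h import *
go(.613,.019,.26,np.radians(89.2))"
```

```text
shift [ 57.61 -41.46  -2.87] turn [ -0.   -0.  -67.4] rows>= 11.4
```

Call:
{"op": "play_rows", "data": {
  "targets": "57.6 -41.5 -2.9 0 0 -67.4;57.6 -41.5 -2.9 0 0 -67.4;57.6 -41.5 -2.9 0 0 -67.4;57.6 -41.5 -2.9 0 0 -67.4;57.6 -41.5 -2.9 0 0 -67.4;57.6 -41.5 -2.9 0 0 -67.4;57.6 -41.5 -2.9 0 0 -67.4;57.6 -41.5 -2.9 0 0 -67.4;57.6 -41.5 -2.9 0 0 -67.4;57.6 -41.5 -2.9 0 0 -67.4;57.6 -41.5 -2.9 0 0 -67.4;57.6 -41.5 -2.9 0 0 -67.4",
  "jaw": -1
}}

```text
time_s: 1.75
ee_pos: [0.614, 0.0221, 0.2601]
tool_rot: [3.141, -0.0, 1.56]
ft_force: [-0.7, -1.0, -0.1]
grip_width: 1.001
```

```bash
python3 -c "
from h import *
st()
go(.613,.019,.26,np.radians(89.2))
d=r.get_image('wrist');cv2.imwrite('pics/w1.png',d['pixels'])
d=r.get_image('top');cv2.imwrite('pics/t4.png',d['pixels'])
d=r.get_image('scene');cv2.imwrite('pics/s4.png',d['pixels'])
"
```

```text
t 1.75 p [0.614  0.0221 0.2601] rot [ 3.1413e+00 -4.0000e-04  1.5598e+00] F [-0.7 -1.  -0.1] g 1.001
shift [-0.31 -0.1   0.01] turn [ 0.  -0.   0.2] rows>= 0.1
```

View pics/w1.png

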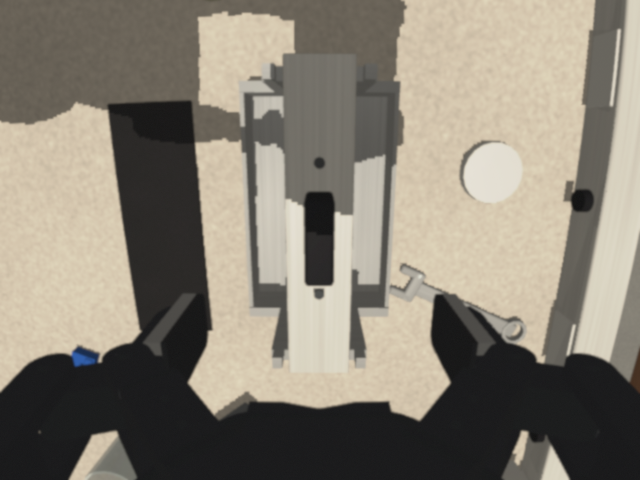

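View pics/t4.png

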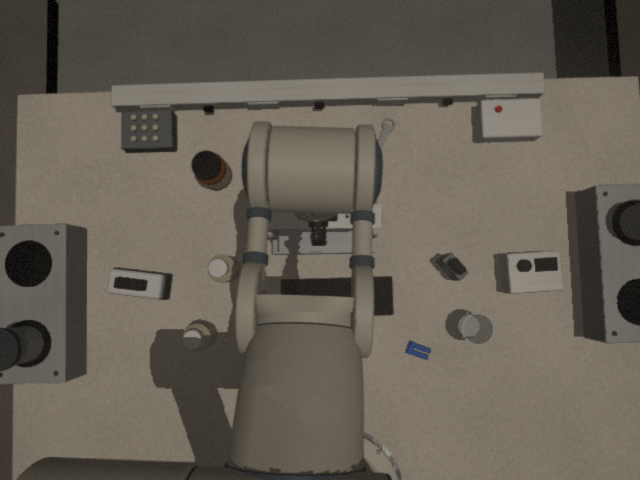

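View pics/s4.png

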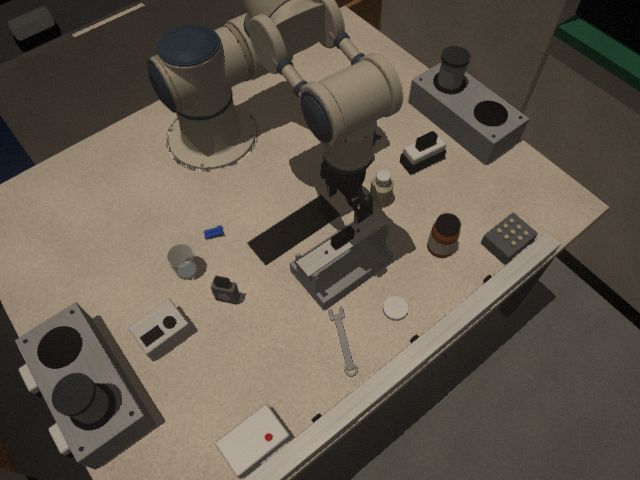

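```bash
python3 -c "
from h import *
d=r.get_image('wrist')
w=pix2w(d,[(306,195),(333,195),(333,285),(306,285)],.166);print('grip',w.round(4),w.mean(0))
w=pix2w(d,[(283,54),(355,54),(350,372),(289,372)],.130);print('strip',w.round(4),w.mean(0))
off=(230,40);sc=2.2
im=crop(d,230,40,180,345,1)
im=cv2.resize(d['pixels'][40:300,220:420],None,fx=2.2,fy=2.2,interpolation=cv2.INTER_CUBIC)
off=(220,40)
c=(.614,.0205);y=np.radians(-.9)
draw(im,d,obj(c,y,rect(-.072,.072,-.105,.105,.045)),(0,0,255),sc=2.2,off=off)
draw(im,d,obj(c,y,rect(-.068,.068,-.105,.105,.004)),(0,255,0),sc=2.2,off=off)
draw(im,d,obj(c,y,rect(-.025,.025,-.123,.123,.130)),(255,0,0),sc=2.2,off=off)
draw(im,d,obj(c,y,rect(-.01,.01,-.03,.03,.166)),(255,0,255),sc=2.2,off=off)
cv2.imwrite('pics/w2.png',im)
im=cv2.resize(d['pixels'][270:400,220:420],None,fx=3,fy=3,interpolation=cv2.INTER_CUBIC)
off=(220,270)
draw(im,d,obj(c,y,rect(-.072,.072,-.105,.105,.045)),(0,0,255),sc=3,off=off)
draw(im,d,obj(c,y,rect(-.068,.068,-.105,.105,.004)),(0,255,0),sc=3,off=off)
draw(im,d,obj(c,y,rect(-.025,.025,-.123,.123,.130)),(255,0,0),sc=3,off=off)
draw(im,d,obj(c,y,rect(-.03,.03,-.115,.115,.136)),(255,255,0),sc=3,off=off)
cv2.imwrite('pics/w3.png',im)
"
```

```text
grip [[ 0.6059  0.0466  0.166 ]
 [ 0.6228  0.0464  0.166 ]
 [ 0.6227 -0.0146  0.166 ]
 [ 0.6045 -0.0144  0.166 ]] [0.61398126 0.01599934 0.166     ]
strip [[ 0.5911  0.1364  0.13  ]
 [ 0.6393  0.1358  0.13  ]
 [ 0.638  -0.109   0.13  ]
 [ 0.5869 -0.1084  0.13  ]] [0.61381513 0.01369002 0.13      ]
```

View pics/w2.png

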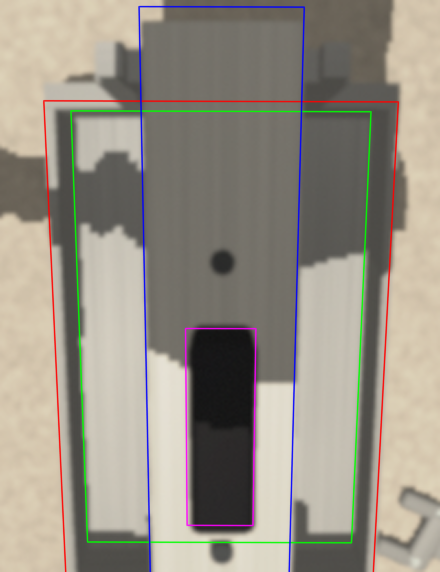

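View pics/w3.png

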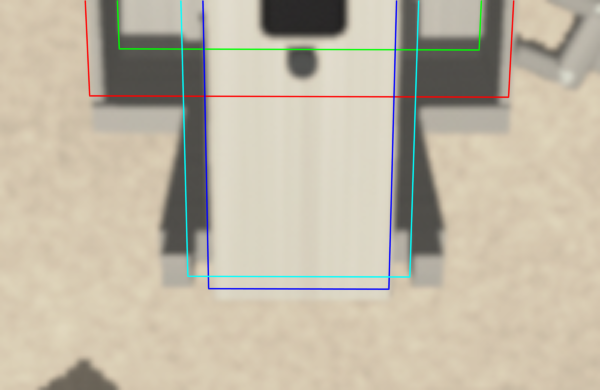

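```bash
cat > ov.py <<'E'
from h import *
def tray_ov(d,c,yd,f,x0,y0,w,h,sc,bar=True):
    im=crop(d,x0,y0,w,h,sc); off=(x0,y0); y=np.radians(yd)
    draw(im,d,obj(c,y,rect(-.072,.072,-.105,.105,.045)),(0,0,255),sc=sc,off=off)
    draw(im,d,obj(c,y,rect(-.068,.068,-.105,.105,.004)),(0,255,0),sc=sc,off=off)
    draw(im,d,obj(c,y,rect(-.04,.04,-.115,.115,.124)),(255,255,0),sc=sc,off=off)
    if bar:
        draw(im,d,obj(c,y,rect(-.025,.025,-.123,.123,.130)),(255,0,0),sc=sc,off=off)
        draw(im,d,obj(c,y,rect(-.01,.01,-.03,.03,.166)),(255,0,255),sc=sc,off=off)
    cv2.imwrite(f,im)
E
python3 -c "
from ov import *
st()
d=r.get_image('wrist');st();print(d['T'][:3,3])
tray_ov(d,(.614,.0165),-.3,'pics/w4.png',220,40,200,345,1.7)
d=r.get_image('top')
"
```

```text
t 1.95 p [0.6124 0.0187 0.26  ] rot [-3.1409e+00  3.0000e-04  1.5575e+00] F [-0.2 -0.5 -0.1] g 1.001
t 2.0 p [0.6122 0.0182 0.2601] rot [-3.1409e+00  3.0000e-04  1.5566e+00] F [-0.2 -0.6 -0.8] g 1.004
[0.61437888 0.08548285 0.40311138]
```

View pics/w4.png

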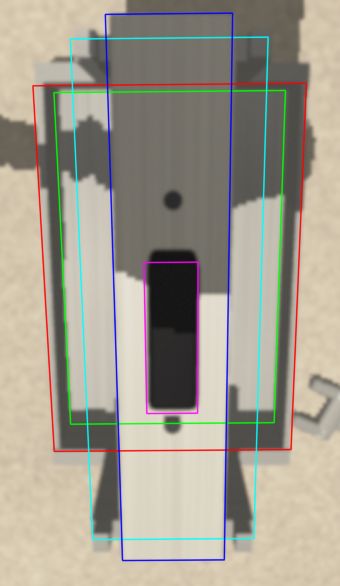

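```bash
python3 -c "
from h import *
go(.6135,.017,.138,np.radians(89.2))"
```

```text
shift [-0.09  0.14 12.22] turn [-0.  0. -0.] rows>= 2.0
```

Call:
{"op": "play_rows", "data": {
  "targets": "-0.1 0.1 3 0 0 0;-0.1 0.1 6 0 0 0;-0.1 0.1 9 0 0 0;-0.1 0.1 11 0 0 0;-0.1 0.1 12.2 0 0 0;-0.1 0.1 12.2 0 0 0;-0.1 0.1 12.2 0 0 0;-0.1 0.1 12.2 0 0 0"
}}

```text
time_s: 3.05
ee_pos: [0.6142, 0.018, 0.1391]
tool_rot: [3.14, 0.0, 1.557]
ft_force: [0.1, 0.7, 0.2]
grip_width: 1.0
```

Call:
{"op": "play_rows", "data": {
  "targets": "0 0 0 0 0 0;0 0 0 0 0 0;0 0 0 0 0 0;0 0 0 0 0 0;0 0 0 0 0 0;0 0 0 0 0 0;0 0 0 0 0 0;0 0 0 0 0 0",
  "jaw": 1,
  "grip_force": 60
}}

```text
time_s: 4.05
ee_pos: [0.6138, 0.0181, 0.1384]
tool_rot: [3.141, -0.0, 1.557]
ft_force: [-2.2, 0.3, 5.1]
grip_width: 0.221
```

```bash
python3 -c "
from h import *
st()
d=r.get_image('wrist');cv2.imwrite('pics/w5.png',d['pixels'])"
```

```text
t 4.05 p [0.6138 0.0181 0.1384] rot [ 3.1414 -0.      1.5572] F [-2.2  0.3  5.1] g 0.221
```

View pics/w5.png

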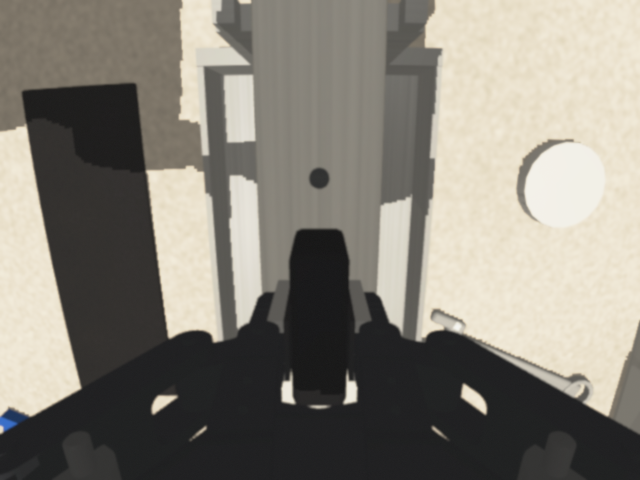

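Call:
{"op": "play_rows", "data": {
  "targets": "0 0 -2 0 0 0;0 0 -4 0 0 0;0 0 -5 0 0 0;0 -4 -5 0 0 0;-1 -8 -5 0 0 0;-1.5 -12 -5 0 0 0;-2 -16 -5 0 0 0;-2.4 -17.2 -5 0 0 0;-2.4 -17.2 -4 0 0 0;-2.4 -17.2 0 0 0 0;-2.4 -17.2 4 0 0 0;-2.4 -17.2 8 0 0 0"
}}

```text
time_s: 5.6
ee_pos: [0.4429, -0.0035, 0.0563]
tool_rot: [3.14, 0.0, 1.557]
ft_force: [0.8, 0.5, -1.6]
grip_width: 0.222
```

```bash
python3 -c "
from h import *
st(); go(.4417,-.0063,.0184,1.557)"
```

```text
t 5.6 p [ 0.4429 -0.0035  0.0563] rot [3.1404e+00 1.0000e-04 1.5572e+00] F [ 0.8  0.5 -1.6] g 0.222
shift [-0.28 -0.12  3.79] turn [0.1 0.  0. ] rows>= 0.6
```

Call:
{"op": "play_rows", "data": {
  "targets": "0 0 2 0 0 0;0 0 3 0 0 0;0 0 3.6 0 0 0;0 0 3.9 0 0 0;0 0 4 0 0 0;0 0 4 0 0 0"
}}

```text
time_s: 6.35
ee_pos: [0.4417, -0.0036, 0.0186]
tool_rot: [3.141, 0.0, 1.557]
ft_force: [-0.1, 0.4, -2.6]
grip_width: 0.224
```

```bash
python3 -c "
from h import *
st()
d=r.get_image('scene');cv2.imwrite('pics/s5.png',cv2.resize(d['pixels'][150:350,150:450],None,fx=2.5,fy=2.5))"
```

```text
t 6.35 p [ 0.4417 -0.0036  0.0186] rot [3.1408e+00 1.0000e-04 1.5571e+00] F [-0.1  0.4 -2.6] g 0.224
```

View pics/s5.png

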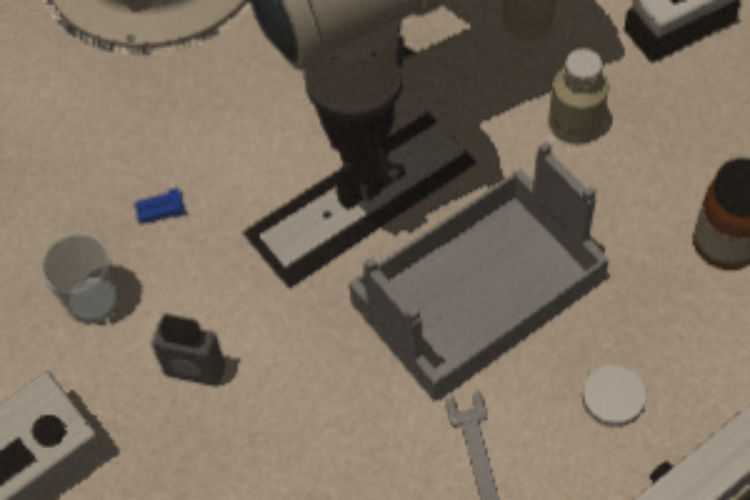

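Call:
{"op": "play_rows", "data": {
  "targets": "0 0 0.2 0 0 0;0 0 0.2 0 0 0;0 0 0.2 0 0 0"
}}

```text
time_s: 6.78
ee_pos: [0.4418, -0.0036, 0.0181]
tool_rot: [3.139, 0.0, 1.557]
ft_force: [-8.2, 0.9, 52.8]
grip_width: 0.226
```

Call:
{"op": "play_rows", "data": {
  "targets": "0 0 0 0 0 0;0 0 0 0 0 0;0 0 0 0 0 0;0 0 0 0 0 0;0 0 0 0 0 0;0 0 -3 0 0 0;0 0 -8 0 0 0;0 0 -14 0 0 0;0 0 -20 0 0 0;0 0 -20 0 0 0",
  "jaw": -1
}}

```text
time_s: 8.02
ee_pos: [0.4435, -0.0038, 0.2202]
tool_rot: [3.134, 0.001, 1.557]
ft_force: [0.1, 1.6, -1.2]
grip_width: 1.002
```

```bash
python3 -c "
from h import *
st(); go(.505,-.263,.24,np.radians(35))
d=r.get_image('wrist');cv2.imwrite('pics/w6.png',d['pixels'])
d=r.get_image('top');cv2.imwrite('pics/t6.png',d['pixels'])"
```

```text
t 8.03 p [ 0.4435 -0.0038  0.2202] rot [3.1341e+00 1.0000e-03 1.5573e+00] F [ 0.1  1.6 -1.2] g 1.002
shift [-25.84   6.52  -1.91] turn [ 0.4 -0.2 54.2] rows>= 5.1
```

View pics/w6.png

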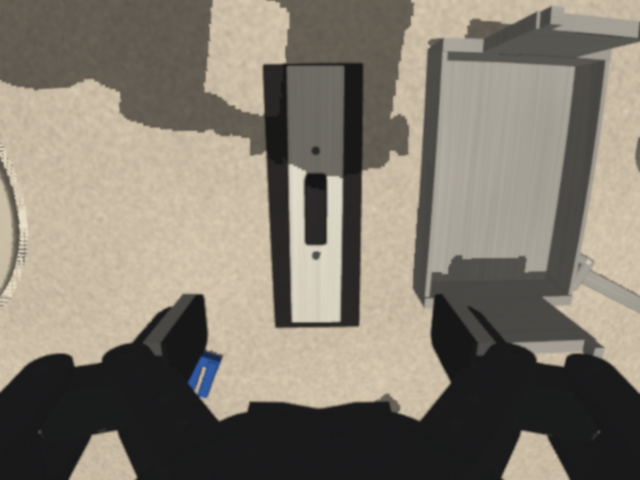

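View pics/t6.png

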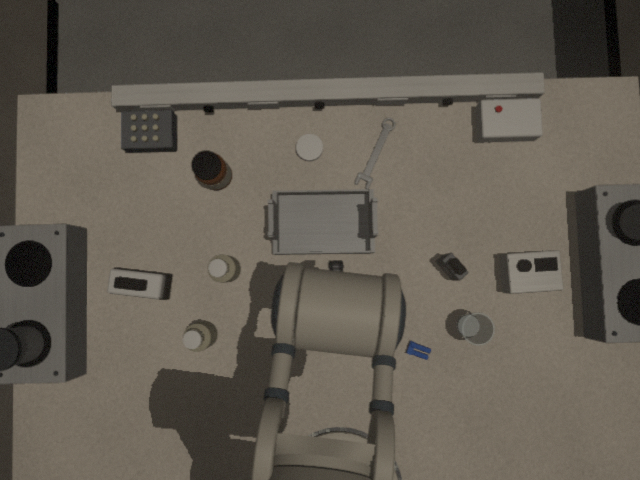

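```bash
python3 -c "
from ov import *
d=r.get_image('top')
tray_ov(d,(.6135,.0175),-.7,'pics/t7.png',255,180,135,85,5.9,False)
cv2.imwrite('pics/t8.png',crop(d,255,180,135,85,5.9))
d=r.get_image('wrist')
tray_ov(d,(.6135,.0175),-.7,'pics/w7.png',400,0,240,370,1.6,False)
"
```

```text
(no output)
```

View pics/t7.png

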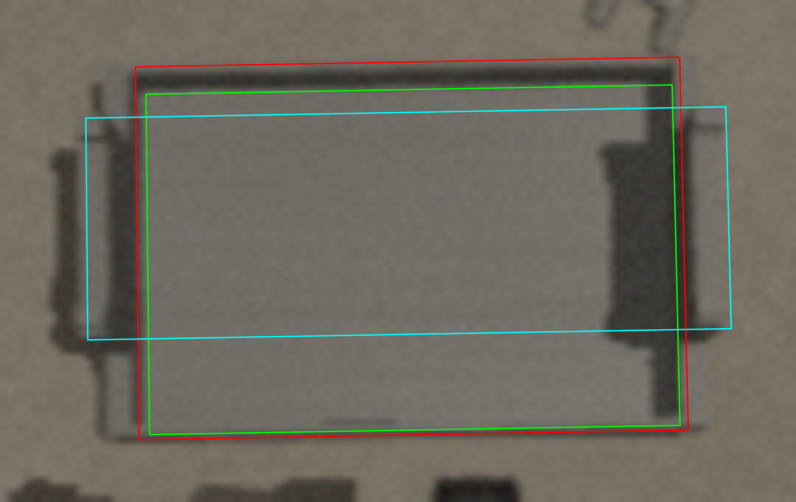

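View pics/w7.png

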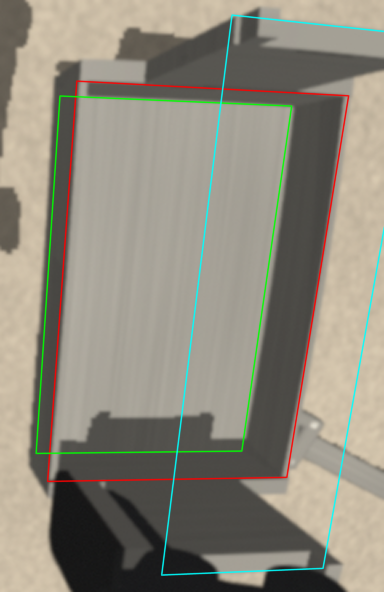

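Call:
{"op": "play_rows", "data": {
  "targets": "-25.8 6.5 -2 0 0 54;-25.8 6.5 -2 0 0 54;-25.8 6.5 -2 0 0 54;-25.8 6.5 -2 0 0 54;-25.8 6.5 -2 0 0 54;-25.8 6.5 -2 0 0 54;-25.8 6.5 -2 0 0 54;-25.8 6.5 -2 0 0 54;-25.8 6.5 -2 0 0 54"
}}

```text
time_s: 9.35
ee_pos: [0.5029, -0.2616, 0.2363]
tool_rot: [-3.141, -0.0, 0.617]
ft_force: [0.4, 0.0, 0.3]
grip_width: 0.998
```

```bash
python3 -c "
from h import *
st()
d=r.get_image('wrist');cv2.imwrite('pics/w8.png',d['pixels']);st()"
```

```text
t 9.35 p [ 0.5029 -0.2616  0.2363] rot [-3.1414 -0.      0.6168] F [0.4 0.  0.3] g 0.998
t 9.4 p [ 0.5029 -0.2618  0.2364] rot [-3.1416  0.      0.6163] F [-0.8 -0.2  0.2] g 0.999
```

View pics/w8.png

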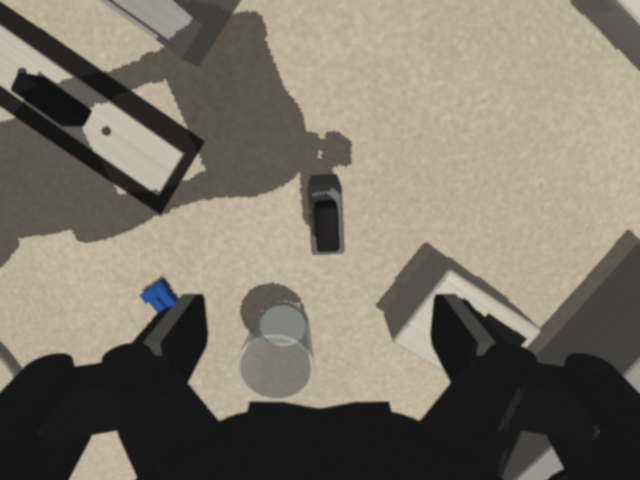

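```bash
python3 -c "
from h import *
d=r.get_image('wrist')
cv2.imwrite('pics/w9.png',crop(d,280,150,90,120,5))
"
```

```text
(no output)
```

View pics/w9.png

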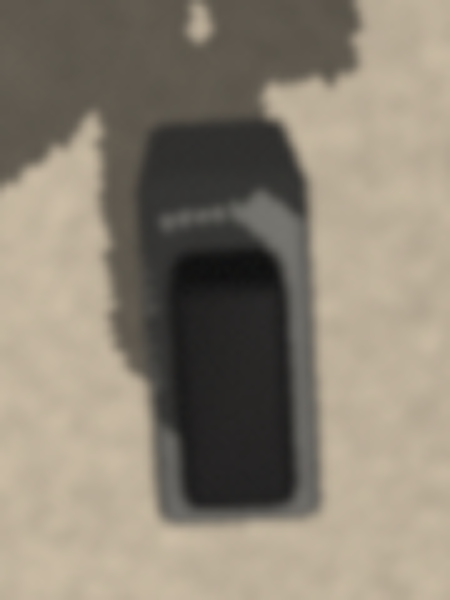

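```bash
python3 -c "
from h import *
d=r.get_image('wrist')
for z,P in((.106,[(178,285),(285,283),(298,500),(184,504)]),(.076,[(140,200),(303,198),(321,514),(159,518)])):
    w=pix2w(d,np.array(P)/5+(280,150)-.4,z);print(w.round(4),w.mean(0).round(4))
    for a,b in((3,0),(2,1),(0,1),(3,2)):
        v=w[b]-w[a];print(np.linalg.norm(v).round(4),np.degrees(np.arctan2(v[1],v[0])).round(1))
"
```

```text
[[ 0.513  -0.2532  0.106 ]
 [ 0.5223 -0.2658  0.106 ]
 [ 0.4965 -0.2869  0.106 ]
 [ 0.486  -0.2732  0.106 ]] [ 0.5045 -0.2698  0.106 ]
0.0336 36.7
0.0333 39.3
0.0156 -53.6
0.0172 -52.6
[[ 0.5158 -0.2434  0.076 ]
 [ 0.5311 -0.2646  0.076 ]
 [ 0.4898 -0.2984  0.076 ]
 [ 0.4736 -0.2766  0.076 ]] [ 0.5026 -0.2708  0.076 ]
0.0537 38.2
0.0534 39.3
0.0261 -54.0
0.0272 -53.3
```

```bash
python3 -c "
from h import *
go(.5035,-.267,.081,np.radians(128))
"
```

```text
shift [-0.24  0.43 15.54] turn [  0.    0.  -92.7] rows>= 8.7
```

Call:
{"op": "play_rows", "data": {
  "targets": "-0.2 0.4 0 0 0 -92.7;-0.2 0.4 0 0 0 -92.7;-0.2 0.4 0 0 0 -92.7;-0.2 0.4 0 0 0 -92.7;-0.2 0.4 2 0 0 -92.7;-0.2 0.4 4 0 0 -92.7;-0.2 0.4 6 0 0 -92.7;-0.2 0.4 8 0 0 -92.7;-0.2 0.4 8 0 0 -92.7;-0.2 0.4 8 0 0 -92.7;-0.2 0.4 8 0 0 -92.7"
}}

```text
time_s: 10.88
ee_pos: [0.5038, -0.2669, 0.1566]
tool_rot: [3.141, 0.001, 2.23]
ft_force: [-0.1, -0.4, -0.6]
grip_width: 0.998
```

```bash
python3 -c "
from h import *
st();go(.5035,-.267,.081,np.radians(128))
d=r.get_image('wrist');cv2.imwrite('pics/w10.png',d['pixels'])"
```

```text
t 10.88 p [ 0.5038 -0.2669  0.1566] rot [3.1414e+00 5.0000e-04 2.2299e+00] F [-0.1 -0.4 -0.6] g 0.998
shift [ 0.01 -0.03  7.56] turn [ 0.   0.  -0.2] rows>= 1.2
```

View pics/w10.png

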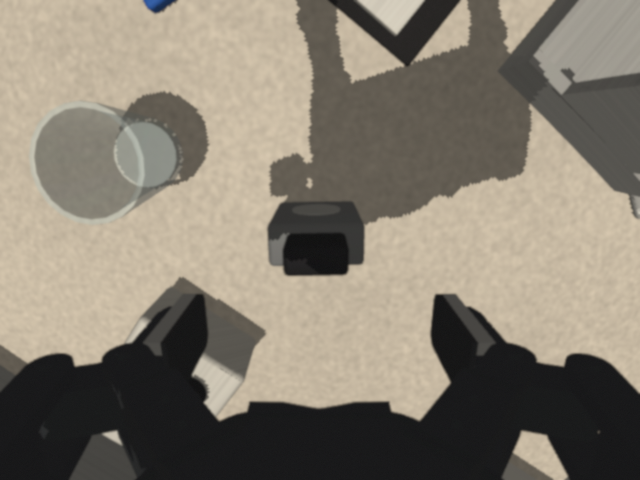

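Call:
{"op": "play_rows", "data": {
  "targets": "0 0 3 0 0 0;0 0 5 0 0 0;0 0 6.5 0 0 0;0 0 7.4 0 0 0;0 0 7.5 0 0 0;0 0 7.5 0 0 0"
}}

```text
time_s: 11.68
ee_pos: [0.5039, -0.267, 0.0818]
tool_rot: [3.141, 0.001, 2.232]
ft_force: [-0.1, -0.1, -0.1]
grip_width: 1.003
```

Call:
{"op": "play_rows", "data": {
  "targets": "0 0 0 0 0 0;0 0 0 0 0 0;0 0 0 0 0 0;0 0 0 0 0 0;0 0 0 0 0 0;0 0 0 0 0 0;0 0 0 0 0 0",
  "jaw": 1,
  "grip_force": 50
}}

```text
time_s: 12.55
ee_pos: [0.5037, -0.2671, 0.0816]
tool_rot: [-3.142, 0.001, 2.233]
ft_force: [-1.9, -0.9, 6.3]
grip_width: 0.414
```

```bash
python3 -c "
from h import *
st();
d=r.get_image('wrist');cv2.imwrite('pics/w11.png',d['pixels'])
# tray frame target
def tw(x,y):
    return obj((.6138,.018),np.radians(-.8),[[x,y,0]])[0,:2]
p=tw(-.033,.065);print(p);go(p[0],p[1],.24,np.radians(89.2))"
```

```text
t 12.55 p [ 0.5037 -0.2671  0.0816] rot [-3.1415e+00  5.0000e-04  2.2325e+00] F [-1.9 -0.9  6.3] g 0.414
[0.58171076 0.08345442]
shift [ 22.85  27.69 -15.85] turn [ 0.   0.  38.7] rows>= 6.3
```

View pics/w11.png

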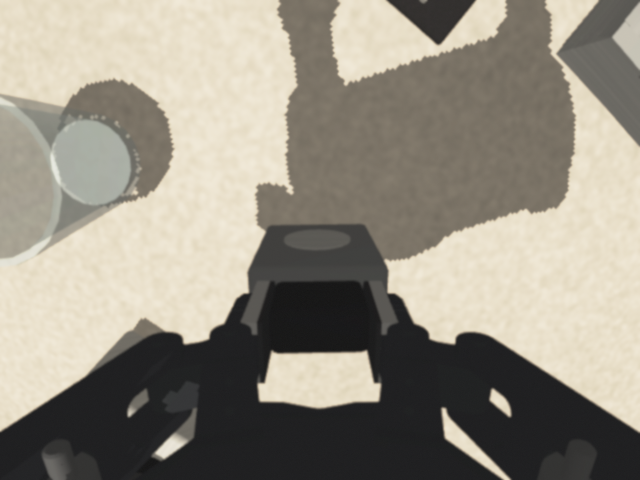

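Call:
{"op": "play_rows", "data": {
  "targets": "0 0 -4 0 0 0;0 0 -10 0 0 0;0 0 -16.8 0 0 0;4 5 -16.8 0 0 9;8 10 -16.8 0 0 18;12 14.5 -16.8 0 0 27;16 19.4 -16.8 0 0 36;20 24.2 -16.8 0 0 38.7;22.8 27.7 -16.8 0 0 38.7;22.8 27.7 -16.8 0 0 38.7;22.8 27.7 -16.8 0 0 38.7"
}}

```text
time_s: 13.98
ee_pos: [0.5817, 0.0831, 0.249]
tool_rot: [-3.141, 0.0, 1.558]
ft_force: [-0.5, -0.6, -1.9]
grip_width: 0.408
```

```bash
python3 -c "
from h import *
st();go(.5815,.0835,.087,np.radians(89.2))
d=r.get_image('wrist');cv2.imwrite('pics/w12.png',d['pixels'])
"
```

```text
t 13.97 p [0.5817 0.0831 0.249 ] rot [-3.1409e+00  3.0000e-04  1.5578e+00] F [-0.5 -0.6 -1.9] g 0.408
shift [ 4.00e-02 -1.00e-02  1.62e+01] turn [-0.   0.   0.1] rows>= 2.6
```

View pics/w12.png

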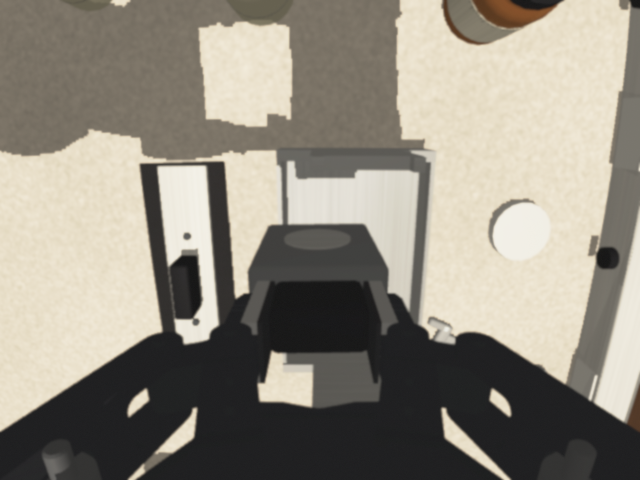

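Call:
{"op": "play_rows", "data": {
  "targets": "0 0 4 0 0 0;0 0 8 0 0 0;0 0 12 0 0 0;0 0 14 0 0 0;0 0 15.3 0 0 0;0 0 16 0 0 0;0 0 16.2 0 0 0;0 0 16.2 0 0 0;0 0 16.2 0 0 0"
}}

```text
time_s: 15.15
ee_pos: [0.5823, 0.0833, 0.0879]
tool_rot: [3.141, -0.0, 1.557]
ft_force: [-0.4, -0.4, -3.3]
grip_width: 0.41
```

```bash
python3 -c "
from h import *
st()"
```

```text
t 15.15 p [0.5823 0.0833 0.0879] rot [ 3.1406e+00 -1.0000e-04  1.5573e+00] F [-0.4 -0.4 -3.3] g 0.41
```

Call:
{"op": "play_rows", "data": {
  "targets": "0 0 0.2 0 0 0;0 0 0.2 0 0 0"
}}

```text
time_s: 15.4
ee_pos: [0.5823, 0.0833, 0.0856]
tool_rot: [3.141, -0.0, 1.557]
ft_force: [-1.1, 0.1, 2.9]
grip_width: 0.411
```

Call:
{"op": "play_rows", "data": {
  "targets": "0 0 0 0 0 0;0 0 0 0 0 0;0 0 0 0 0 0;0 0 0 0 0 0;0 0 -2 0 0 0;0 0 -6 0 0 0;0 0 -11 0 0 0;0 0 -16 0 0 0;0 0 -20 0 0 0;0 0 -20 0 0 0",
  "jaw": -1
}}

```text
time_s: 16.65
ee_pos: [0.5834, 0.0834, 0.2885]
tool_rot: [3.136, -0.0, 1.557]
ft_force: [-0.7, 0.7, -0.4]
grip_width: 0.998
```

```bash
python3 -c "
from h import *
st()
d=r.get_image('wrist');cv2.imwrite('pics/w13.png',d['pixels'])
go(.515,.246,.26,np.radians(89.2))
d=r.get_image('top');cv2.imwrite('pics/t13.png',d['pixels'])
"
```

```text
t 16.65 p [0.5834 0.0834 0.2885] rot [ 3.1359e+00 -3.0000e-04  1.5572e+00] F [-0.7  0.7 -0.4] g 0.998
shift [16.18 -6.97  2.62] turn [ 0.1 -0.   0. ] rows>= 2.8
```

View pics/w13.png

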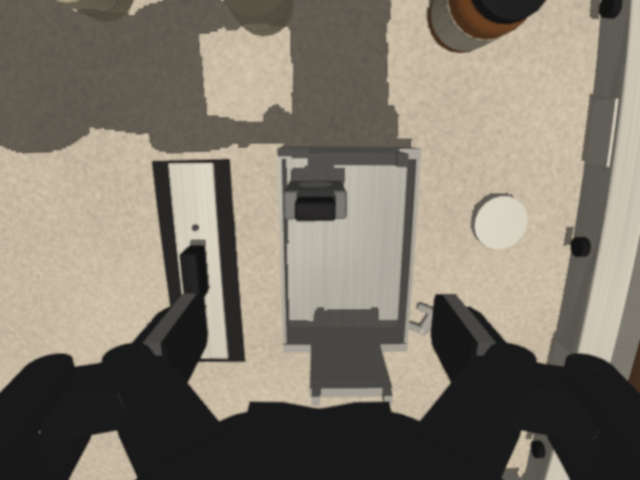

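View pics/t13.png

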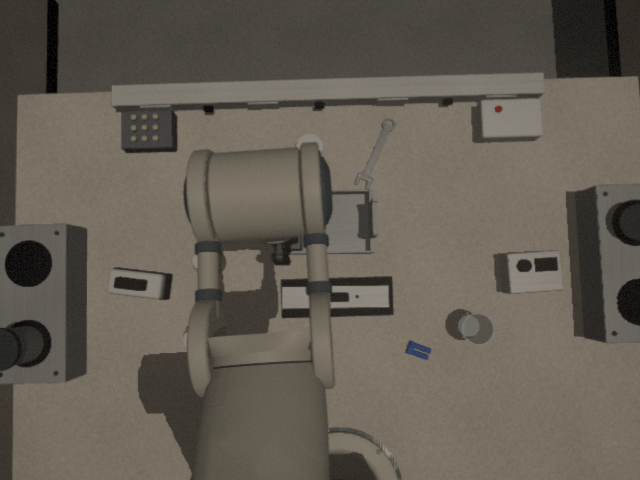

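```bash
python3 -c "
from h import *
d=r.get_image('scene');cv2.imwrite('pics/s13.png',cv2.resize(d['pixels'][80:280,250:550],None,fx=2.5,fy=2.5))
go(.45,.18,.29,np.radians(89.2))
"
```

```text
shift [  9.5  -13.28  -0.55] turn [-0.1  0.   0. ] rows>= 2.6
```

View pics/s13.png

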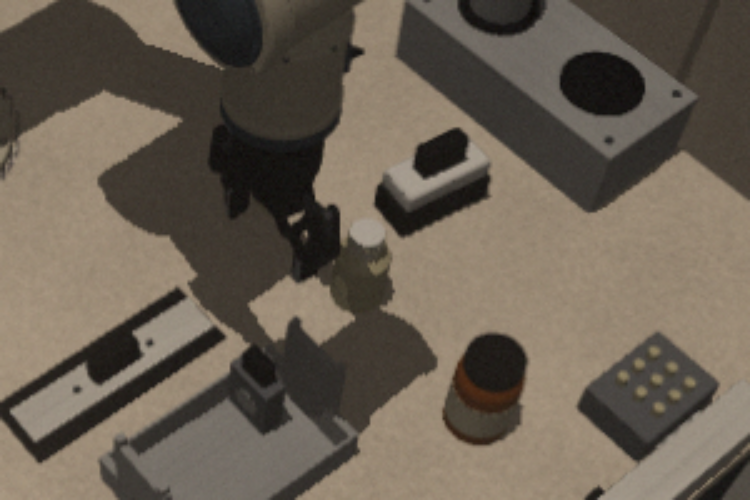

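Call:
{"op": "play_rows", "data": {
  "targets": "5 -7 -0.5 0 0 0;9.5 -13 -0.5 0 0 0;9.5 -13 -0.5 0 0 0;9.5 -13 -0.5 0 0 0;9.5 -13 -0.5 0 0 0"
}}

```text
time_s: 17.42
ee_pos: [0.4534, 0.1798, 0.2896]
tool_rot: [-3.141, 0.0, 1.557]
ft_force: [-0.5, -0.3, 0.2]
grip_width: 0.999
```

```bash
python3 -c "
from h import *
st()
d=r.get_image('wrist');cv2.imwrite('pics/w14.png',d['pixels'])
d=r.get_image('top');cv2.imwrite('pics/t14.png',crop(d,100,200,180,160,4))
"
```

```text
t 17.43 p [0.4534 0.1798 0.2896] rot [-3.1406e+00  5.0000e-04  1.5574e+00] F [-0.5 -0.3  0.2] g 0.999
```

View pics/w14.png

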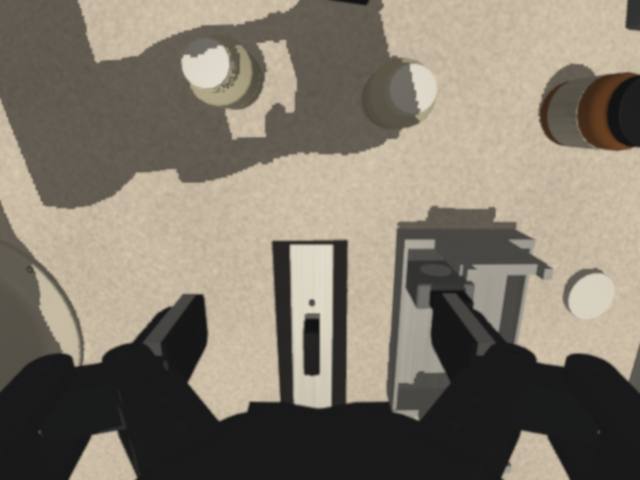

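View pics/t14.png

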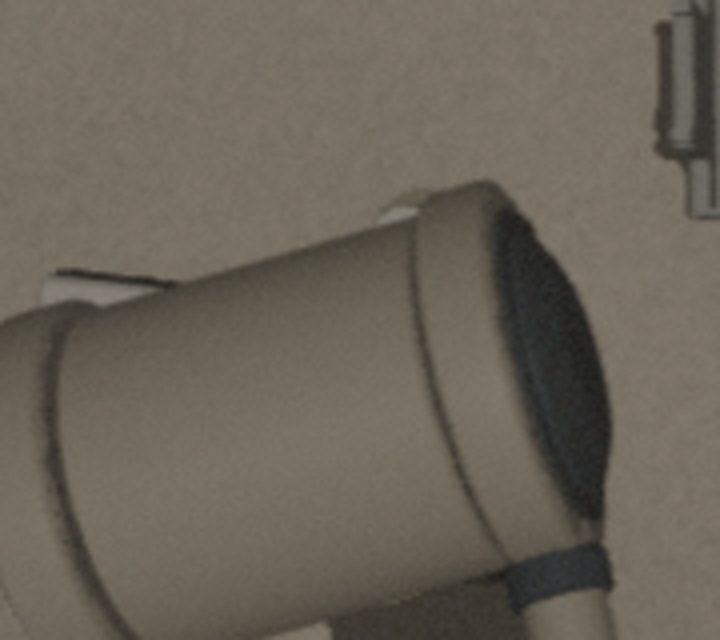

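```bash
python3 -c "
from h import *
d=r.get_image('wrist')
print(pix2w(d,[(413,89),(205,63)],.112))
p=pix2w(d,[(413,89)],.112)[0]
st();go(p[0],p[1],.18,np.radians(89.2))
"
```

```text
[[0.53164587 0.27750589 0.112     ]
 [0.36583899 0.30023843 0.112     ]]
t 17.57 p [0.4539 0.1795 0.2898] rot [-3.1410e+00  2.0000e-04  1.5561e+00] F [-0.   0.4  0.6] g 0.998
shift [ 9.92  7.63 10.97] turn [-0.  0. -0.] rows>= 2.7
```

Call:
{"op": "play_rows", "data": {
  "targets": "5 4 4 0 0 0;9.9 7.6 8 0 0 0;9.9 7.6 11 0 0 0;9.9 7.6 11 0 0 0;9.9 7.6 11 0 0 0;9.9 7.6 11 0 0 0"
}}

```text
time_s: 18.32
ee_pos: [0.5312, 0.2775, 0.182]
tool_rot: [3.139, -0.001, 1.556]
ft_force: [-0.3, -0.2, -0.3]
grip_width: 0.999
```

```bash
python3 -c "
from h import *
st()
d=r.get_image('wrist');cv2.imwrite('pics/w15.png',d['pixels']);st()
"
```

```text
t 18.32 p [0.5312 0.2775 0.182 ] rot [ 3.1394e+00 -9.0000e-04  1.5563e+00] F [-0.3 -0.2 -0.3] g 0.999
t 18.38 p [0.5312 0.2776 0.182 ] rot [ 3.1394e+00 -9.0000e-04  1.5565e+00] F [0.3 0.4 0.2] g 1.001
```

View pics/w15.png

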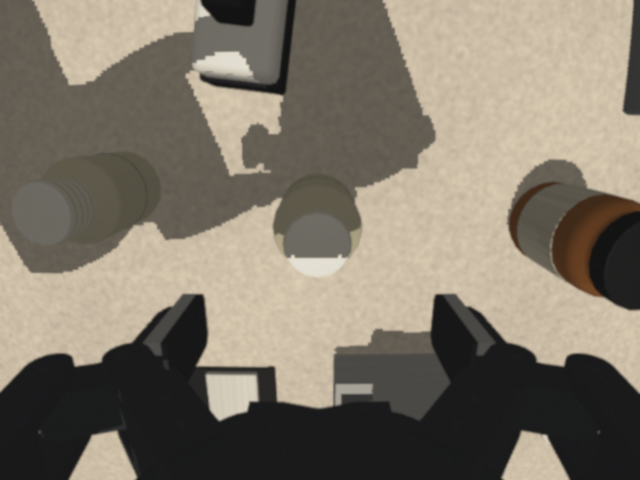

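```bash
python3 -c "
from h import *
d=r.get_image('wrist')
p=pix2w(d,[(317,243)],.112)[0];print(p)
go(p[0],p[1]+.001,.083,np.radians(89.2))
"
```

```text
[0.53112967 0.2802602  0.112     ]
shift [ 0.35 -0.02  9.88] turn [ 0.1 -0.  -0. ] rows>= 1.6
```

Call:
{"op": "play_rows", "data": {
  "targets": "0.3 0 3 0 0 0;0.3 0 6 0 0 0;0.3 0 8 0 0 0;0.3 0 9.2 0 0 0;0.3 0 9.5 0 0 0;0.3 0 9.5 0 0 0;0.3 0 9.5 0 0 0"
}}

```text
time_s: 19.3
ee_pos: [0.5311, 0.2812, 0.0861]
tool_rot: [3.14, -0.001, 1.557]
ft_force: [-0.7, 1.2, 0.3]
grip_width: 1.004
```

Call:
{"op": "play_rows", "data": {
  "targets": "0 0 0 0 0 0;0 0 0 0 0 0;0 0 0 0 0 0;0 0 0 0 0 0;0 0 0 0 0 0;0 0 0 0 0 0;0 0 0 0 0 0",
  "jaw": 1,
  "grip_force": 70
}}

```text
time_s: 20.18
ee_pos: [0.5308, 0.2811, 0.0858]
tool_rot: [3.141, -0.0, 1.557]
ft_force: [-2.1, -0.0, 7.1]
grip_width: 0.45
```

```bash
python3 -c "
from h import *
st()
def tw(x,y):
    return obj((.6138,.018),np.radians(-.8),[[x,y,0]])[0,:2]
p=tw(.034,.045);print(p);go(p[0],p[1],.26,np.radians(89.2))
d=r.get_image('wrist');cv2.imwrite('pics/w16.png',d['pixels'])
"
```

```text
t 20.18 p [0.5308 0.2811 0.0858] rot [ 3.1412e+00 -2.0000e-04  1.5572e+00] F [-2.1 -0.   7.1] g 0.45
[0.64842498 0.0625209 ]
shift [-21.69  12.07 -17.42] turn [ 0. -0.  0.] rows>= 4.9
```

View pics/w16.png

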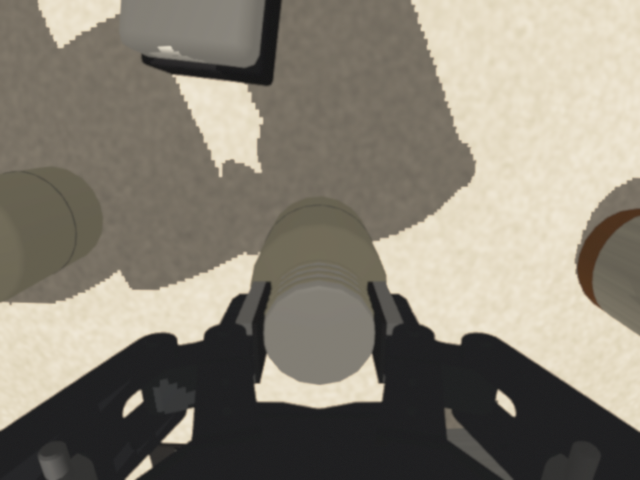

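Call:
{"op": "play_rows", "data": {
  "targets": "0 0 -5 0 0 0;0 0 -11 0 0 0;0 0 -17.4 0 0 0;-4 2 -17.4 0 0 0;-9 5 -17.4 0 0 0;-14 8 -17.4 0 0 0;-19 10 -17.4 0 0 0;-22.7 12 -17.4 0 0 0;-22.7 12 -17.4 0 0 0;-22.7 12 -17.4 0 0 0;-22.7 12 -17.4 0 0 0"
}}

```text
time_s: 21.6
ee_pos: [0.6471, 0.0534, 0.2592]
tool_rot: [-3.141, -0.0, 1.558]
ft_force: [0.3, 0.1, -2.3]
grip_width: 0.444
```

```bash
cat >> h.py <<'E'
def tw(x,y): return obj((.6138,.018),np.radians(-.8),[[x,y,0]])[0,:2]
def w2t(p): return obj((0,0),np.radians(.8),[[p[0]-.6138,p[1]-.018,0]])[0,:2]
E
python3 -c "
from h import *
st()
p=tw(.034,.035);print(p);go(p[0],p[1],.091,np.radians(89.2))
d=r.get_image('wrist');cv2.imwrite('pics/w17.png',d['pixels'])
"
```

```text
t 21.6 p [0.6471 0.0534 0.2592] rot [-3.1412e+00 -2.0000e-04  1.5583e+00] F [ 0.3  0.1 -2.3] g 0.444
[0.64828536 0.05252187]
shift [-0.09  0.12 16.82] turn [-0.  -0.   0.1] rows>= 2.7
```

View pics/w17.png

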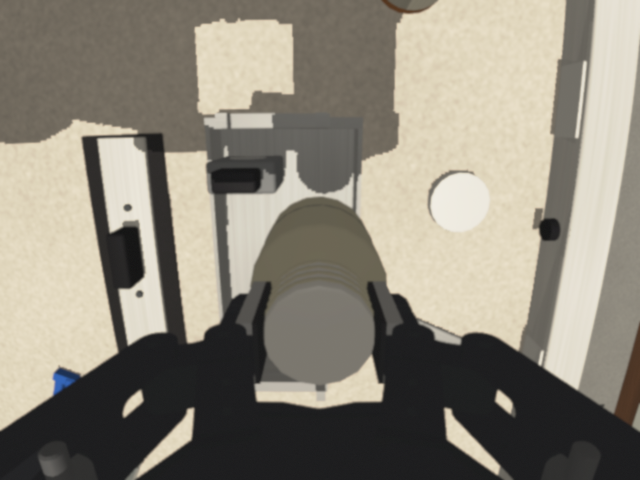

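Call:
{"op": "play_rows", "data": {
  "targets": "0 0.1 4 0 0 0;0 0.1 8 0 0 0;0 0.1 12 0 0 0;0 0.1 14.5 0 0 0;0 0.1 16 0 0 0;0 0.1 16.7 0 0 0;0 0.1 16.9 0 0 0;0 0.1 16.9 0 0 0;0 0.1 16.9 0 0 0"
}}

```text
time_s: 22.78
ee_pos: [0.649, 0.0523, 0.091]
tool_rot: [3.14, -0.0, 1.557]
ft_force: [-0.1, -0.2, -3.0]
grip_width: 0.448
```

Call:
{"op": "play_rows", "data": {
  "targets": "0 0 0.1 0 0 0;0 0 0.1 0 0 0;0 0 0.1 0 0 0"
}}

```text
time_s: 23.15
ee_pos: [0.6489, 0.0523, 0.0898]
tool_rot: [3.141, 0.0, 1.557]
ft_force: [-1.4, -0.0, 5.6]
grip_width: 0.443
```

Contact with the floor; release and go look at bottle 2.

Call:
{"op": "play_rows", "data": {
  "targets": "0 0 0 0 0 0;0 0 0 0 0 0;0 0 0 0 0 0;0 0 0 0 0 0;0 0 -2 0 0 0;0 0 -6 0 0 0;0 0 -11 0 0 0;0 0 -15 0 0 0;0 0 -15 0 0 0",
  "jaw": -0.5
}}

```text
time_s: 24.28
ee_pos: [0.6502, 0.0524, 0.2428]
tool_rot: [3.136, -0.0, 1.557]
ft_force: [-0.9, -0.5, -1.0]
grip_width: 0.748
```

```bash
python3 -c "
from h import *
st()
d=r.get_image('wrist');cv2.imwrite('pics/w18.png',d['pixels'])
go(.366,.27,.24,np.radians(110))
"
```

```text
t 24.27 p [0.6502 0.0524 0.2428] rot [ 3.1356 -0.      1.5571] F [-0.9 -0.5 -1. ] g 0.748
shift [ 2.138e+01 -2.861e+01 -2.000e-02] turn [  0.2   0.  -20.8] rows>= 5.7
```

View pics/w18.png

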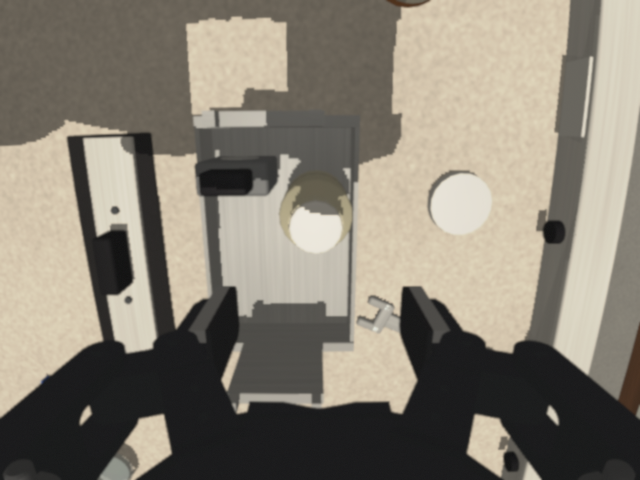

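Call:
{"op": "play_rows", "data": {
  "targets": "4 -5 0 0 0 -5;8 -10.5 0 0 0 -10;12 -16 0 0 0 -15;16 -21.5 0 0 0 -20;21 -28.6 0 0 0 -21;21 -28.6 0 0 0 -21;21 -28.6 0 0 0 -21;21 -28.6 0 0 0 -21",
  "jaw": -1
}}

```text
time_s: 25.32
ee_pos: [0.3656, 0.266, 0.2387]
tool_rot: [-3.141, 0.0, 1.924]
ft_force: [0.0, -0.4, 0.6]
grip_width: 1.003
```

```bash
python3 -c "
from h import *
st()
d=r.get_image('wrist');cv2.imwrite('pics/w19.png',d['pixels']);st()
"
```

```text
t 25.32 p [0.3656 0.266  0.2387] rot [-3.1409e+00  3.0000e-04  1.9241e+00] F [ 0.  -0.4  0.6] g 1.003
t 25.38 p [0.366  0.2658 0.2388] rot [-3.1410e+00  3.0000e-04  1.9233e+00] F [ 0.1  0.  -0.1] g 0.993
```

View pics/w19.png

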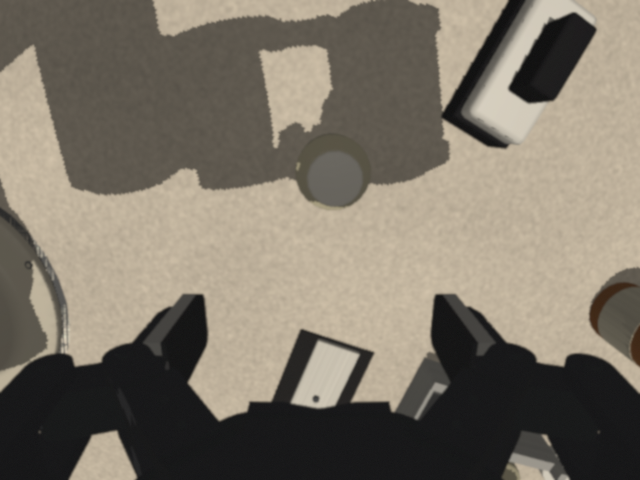

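```bash
python3 -c "
from h import *
d=r.get_image('wrist')
p=pix2w(d,[(334,179)],.112)[0];print(p)
go(p[0],p[1]+.001,.086,np.radians(110.2))
"
```

```text
[0.36519516 0.30018543 0.112     ]
shift [ 3.37  1.13 15.29] turn [-0.  0. -0.] rows>= 2.5
```

Call:
{"op": "play_rows", "data": {
  "targets": "2 1.1 3 0 0 0;3.4 1.1 6 0 0 0;3.4 1.1 9 0 0 0;3.4 1.1 12 0 0 0;3.4 1.1 14 0 0 0;3.4 1.1 15 0 0 0;3.4 1.1 15.3 0 0 0;3.4 1.1 15.3 0 0 0;3.4 1.1 15.3 0 0 0"
}}

```text
time_s: 26.55
ee_pos: [0.3644, 0.3021, 0.0869]
tool_rot: [3.141, -0.0, 1.924]
ft_force: [-0.2, -0.2, 0.2]
grip_width: 0.998
```

Call:
{"op": "play_rows", "data": {
  "targets": "0 0 0 0 0 0;0 0 0 0 0 0;0 0 0 0 0 0;0 0 0 0 0 0;0 0 0 0 0 0;0 0 0 0 0 0;0 0 0 0 0 0",
  "jaw": 1,
  "grip_force": 70
}}

```text
time_s: 27.42
ee_pos: [0.3642, 0.302, 0.0868]
tool_rot: [3.141, -0.0, 1.924]
ft_force: [-1.7, -1.7, 11.7]
grip_width: 0.448
```

```bash
python3 -c "
from h import *
st()
p=tw(.034,-.045);print(p);go(p[0],p[1],.26,np.radians(89.2))
d=r.get_image('wrist');cv2.imwrite('pics/w20.png',d['pixels'])
"
```

```text
t 27.43 p [0.3642 0.302  0.0868] rot [ 3.1410e+00 -1.0000e-04  1.9238e+00] F [-1.7 -1.7 11.7] g 0.448
[ 0.64716839 -0.02747033]
shift [-40.7   15.17 -17.32] turn [ 0. -0. 21.] rows>= 7.5
```

View pics/w20.png

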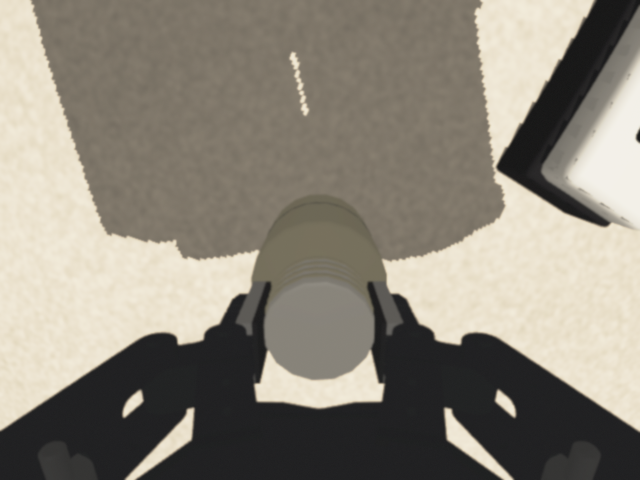

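Call:
{"op": "play_rows", "data": {
  "targets": "0 0 -5 0 0 0;0 0 -11 0 0 0;0 0 -17.3 0 0 0;-5 2 -17.3 0 0 3;-11 4 -17.3 0 0 6;-17 6.3 -17.3 0 0 9;-23 8.6 -17.3 0 0 12;-29 10.8 -17.3 0 0 15;-35 13 -17.3 0 0 18;-40.7 15.2 -17.3 0 0 21;-40.7 15.2 -17.3 0 0 21;-40.7 15.2 -17.3 0 0 21"
}}

```text
time_s: 28.98
ee_pos: [0.6469, -0.0275, 0.2586]
tool_rot: [-3.14, -0.0, 1.557]
ft_force: [-0.1, 0.7, -3.4]
grip_width: 0.444
```

Call:
{"op": "play_rows", "data": {
  "targets": "0 0 0 0 0 0;0 0 0 0 0 0"
}}

```text
time_s: 29.22
ee_pos: [0.6468, -0.0264, 0.2596]
tool_rot: [-3.142, -0.0, 1.559]
ft_force: [-0.5, 0.6, -2.6]
grip_width: 0.444
```

```bash
python3 -c "
from h import *
st()
p=tw(.034,-.045);go(p[0],p[1],.092,np.radians(89.2))
d=r.get_image('wrist');cv2.imwrite('pics/w21.png',d['pixels'])
"
```

```text
t 29.23 p [ 0.6468 -0.0264  0.2596] rot [-3.1416e+00 -1.0000e-04  1.5585e+00] F [-0.5  0.6 -2.6] g 0.444
shift [-0.11  0.04 16.76] turn [-0.  -0.   0.1] rows>= 2.7
```

View pics/w21.png

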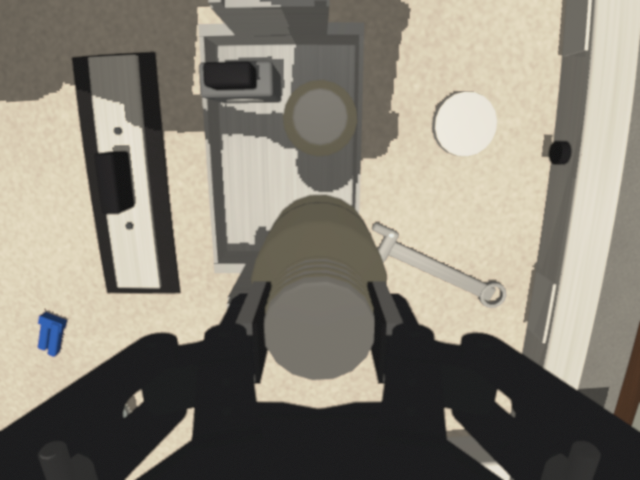

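Bottle 2 is held upright clear of bottle 1 (at 320,117); lower it.

Call:
{"op": "play_rows", "data": {
  "targets": "-0.1 0 4 0 0 0;-0.1 0 8 0 0 0;-0.1 0 12 0 0 0;-0.1 0 14.5 0 0 0;-0.1 0 16 0 0 0;-0.1 0 16.6 0 0 0;-0.1 0 16.8 0 0 0;-0.1 0 16.8 0 0 0;-0.1 0 16.8 0 0 0"
}}

```text
time_s: 30.4
ee_pos: [0.6477, -0.0285, 0.092]
tool_rot: [3.141, 0.0, 1.557]
ft_force: [0.4, 0.0, -3.0]
grip_width: 0.444
```

Call:
{"op": "play_rows", "data": {
  "targets": "0 0 0.1 0 0 0;0 0 0.1 0 0 0;0 0 0.1 0 0 0"
}}

```text
time_s: 30.78
ee_pos: [0.6478, -0.0285, 0.0908]
tool_rot: [3.141, 0.0, 1.557]
ft_force: [0.2, -0.4, 6.3]
grip_width: 0.442
```

Call:
{"op": "play_rows", "data": {
  "targets": "0 0 0 0 0 0;0 0 0 0 0 0;0 0 0 0 0 0;0 0 0 0 0 0;0 0 -2 0 0 0;0 0 -6 0 0 0;0 0 -11 0 0 0;0 0 -16 0 0 0;0 0 -16 0 0 0",
  "jaw": -0.5
}}

```text
time_s: 31.9
ee_pos: [0.6492, -0.0287, 0.2546]
tool_rot: [3.134, 0.001, 1.557]
ft_force: [0.4, 0.0, -0.0]
grip_width: 0.749
```

```bash
python3 -c "
from h import *
st()
d=r.get_image('wrist');cv2.imwrite('pics/w22.png',d['pixels'])
d=r.get_image('top');cv2.imwrite('pics/t22.png',crop(d,90,180,290,180,2.7))
go(.47,.40,.25,np.radians(83))
"
```

```text
t 31.9 p [ 0.6492 -0.0287  0.2546] rot [3.1344e+00 9.0000e-04 1.5572e+00] F [ 0.4  0.  -0. ] g 0.749
shift [ 4.260e+01 -1.831e+01  2.000e-02] turn [0.  0.  6.2] rows>= 7.4
```

View pics/w22.png

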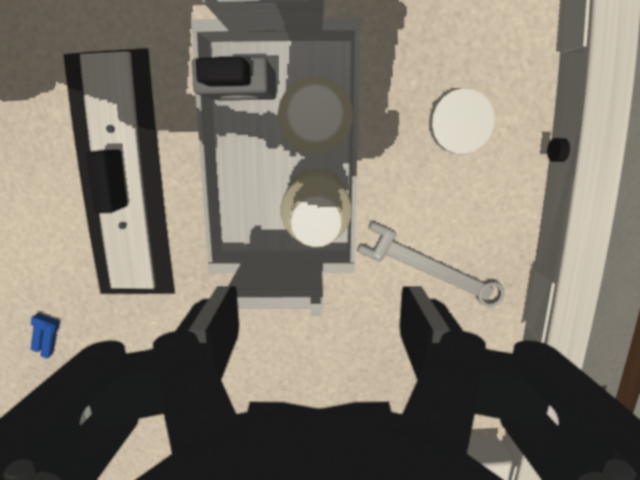

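View pics/t22.png

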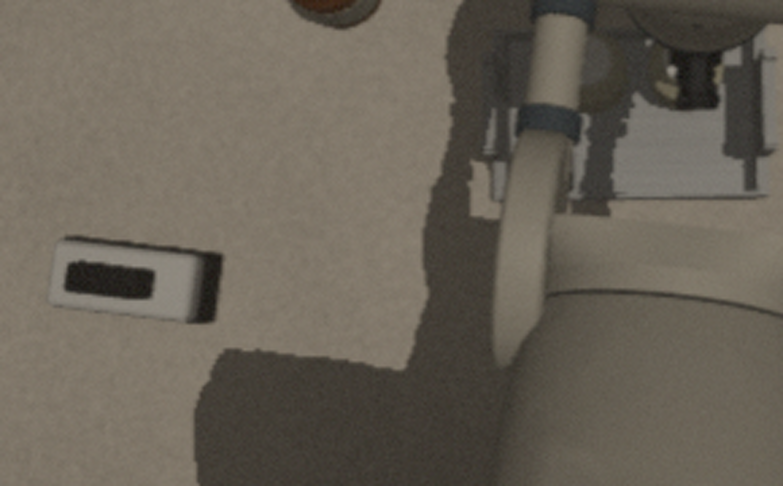

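Call:
{"op": "play_rows", "data": {
  "targets": "6 -2.6 0 0 0 1;12 -5.2 0 0 0 2;18 -7.7 0 0 0 3;24 -10.3 0 0 0 4;30 -12.9 0 0 0 5;36 -15.5 0 0 0 6;42.6 -18.3 0 0 0 6;42.6 -18.3 0 0 0 6;42.6 -18.3 0 0 0 6;42.6 -18.3 0 0 0 6",
  "jaw": -1
}}

```text
time_s: 33.25
ee_pos: [0.4701, 0.3992, 0.2493]
tool_rot: [-3.14, 0.001, 1.452]
ft_force: [0.8, -0.2, 0.3]
grip_width: 1.003
```

```bash
python3 -c "
from h import *
st()
d=r.get_image('wrist');cv2.imwrite('pics/w23.png',d['pixels']);st()
"
```

```text
t 33.25 p [0.4701 0.3992 0.2493] rot [-3.1404e+00  1.4000e-03  1.4523e+00] F [ 0.8 -0.2  0.3] g 1.003
t 33.3 p [0.4704 0.3989 0.2495] rot [-3.1407e+00  1.1000e-03  1.4516e+00] F [-0.7 -1.3  0.2] g 1.0
```

View pics/w23.png

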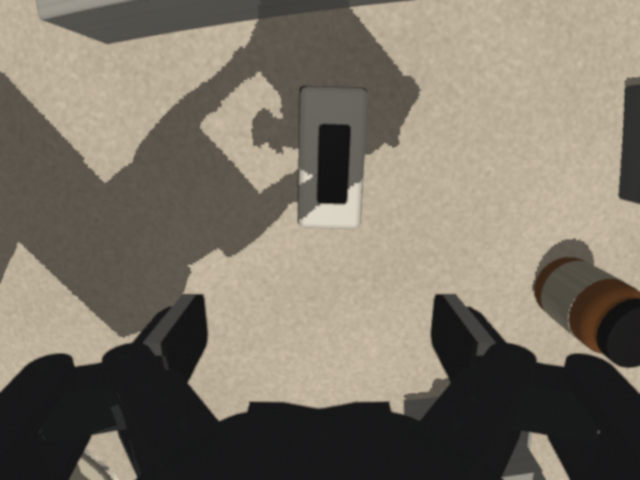

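```bash
python3 -c "
from h import *
d=r.get_image('wrist')
for z,P in((.106,[(319,125),(350,125),(348,204),(317,202)]),(.066,[(300,87),(367,89),(360,228),(297,225)])):
    w=pix2w(d,P,z);print(w.mean(0).round(4))
    for a,b in((3,0),(2,1),(0,1),(3,2)):
        v=w[b]-w[a];print(np.linalg.norm(v).round(4),np.degrees(np.arctan2(v[1],v[0])).round(1))
go(.4865,.434,.18,np.radians(82.3))
"
```

```text
[0.4869 0.4384 0.106 ]
0.057 81.6
0.0585 82.8
0.0226 -6.8
0.0238 -10.6
[0.4863 0.4391 0.066 ]
0.1158 81.2
0.117 81.8
0.0546 -8.4
0.0559 -9.7
shift [3.68 1.17 6.98] turn [-0.   0.   0.8] rows>= 1.3
```

Call:
{"op": "play_rows", "data": {
  "targets": "2 1.2 3 0 0 1;3.9 1.2 7 0 0 1;3.9 1.2 10 0 0 1;3.9 1.2 13 0 0 1;3.9 1.2 15 0 0 1;3.9 1.2 16.5 0 0 1;3.9 1.2 17.4 0 0 1;3.9 1.2 17.4 0 0 1;3.9 1.2 17.4 0 0 1"
}}

```text
time_s: 34.48
ee_pos: [0.4871, 0.4375, 0.077]
tool_rot: [3.141, -0.001, 1.435]
ft_force: [-0.5, -0.3, -0.4]
grip_width: 1.0
```

Call:
{"op": "play_rows", "data": {
  "targets": "0 0 0 0 0 0;0 0 0 0 0 0;0 0 0 0 0 0;0 0 0 0 0 0;0 0 0 0 0 0;0 0 0 0 0 0;0 0 0 0 0 0;0 0 0 0 0 0",
  "jaw": 1,
  "grip_force": 100
}}

```text
time_s: 35.48
ee_pos: [0.4865, 0.4373, 0.0765]
tool_rot: [-3.141, 0.0, 1.435]
ft_force: [-3.8, 0.6, 5.8]
grip_width: 0.262
```

```bash
python3 -c "
from h import *
st()
p=tw(-.035,-.037);print(p);go(p[0],p[1],.25,np.radians(89.2))
d=r.get_image('wrist');cv2.imwrite('pics/w24.png',d['pixels'])
"
```

```text
t 35.48 p [0.4865 0.4373 0.0765] rot [-3.1414  0.      1.4351] F [-3.8  0.6  5.8] g 0.262
[ 0.57828681 -0.01850772]
shift [-43.92  15.26 -17.35] turn [-0.  0. -7.] rows>= 7.9
```

View pics/w24.png

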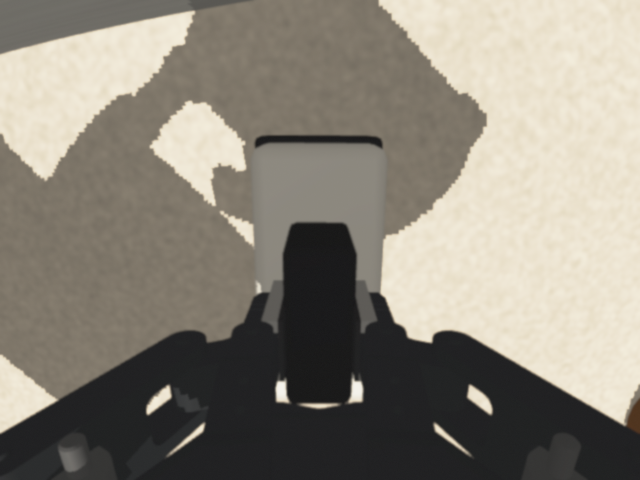

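Call:
{"op": "play_rows", "data": {
  "targets": "0 0 -5 0 0 0;0 0 -11 0 0 0;0 0 -17.4 0 0 0;-5 1.7 -17.4 0 0 -1;-11 3.8 -17.4 0 0 -2;-17 5.9 -17.4 0 0 -3;-23 8 -17.4 0 0 -4;-29 10 -17.4 0 0 -5;-35 12.2 -17.4 0 0 -6;-41 14.2 -17.4 0 0 -7;-43.9 15.3 -17.4 0 0 -7;-43.9 15.3 -17.4 0 0 -7"
}}

```text
time_s: 37.02
ee_pos: [0.579, -0.0211, 0.2497]
tool_rot: [-3.141, 0.0, 1.554]
ft_force: [0.2, -0.3, -4.0]
grip_width: 0.263
```

Call:
{"op": "play_rows", "data": {
  "targets": "0 0 0 0 0 0;0 0 0 0 0 0"
}}

```text
time_s: 37.28
ee_pos: [0.5785, -0.0174, 0.2501]
tool_rot: [-3.141, -0.0, 1.558]
ft_force: [0.4, -0.2, -4.7]
grip_width: 0.263
```

```bash
python3 -c "
from h import *
st()
p=tw(-.035,-.037);go(p[0],p[1],.082,np.radians(89.2))
d=r.get_image('wrist');cv2.imwrite('pics/w25.png',d['pixels'])
d=r.get_image('scene');cv2.imwrite('pics/s25.png',cv2.resize(d['pixels'][150:350,230:450],None,fx=2.7,fy=2.7))
"
```

```text
t 37.27 p [ 0.5785 -0.0174  0.2501] rot [-3.1411e+00 -2.0000e-04  1.5583e+00] F [ 0.4 -0.2 -4.7] g 0.263
shift [-0.12 -0.02 16.81] turn [-0.  -0.   0.1] rows>= 2.7
```

View pics/w25.png

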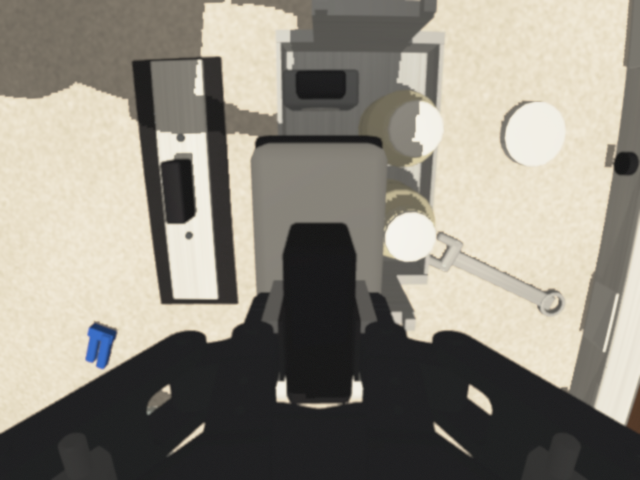

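View pics/s25.png

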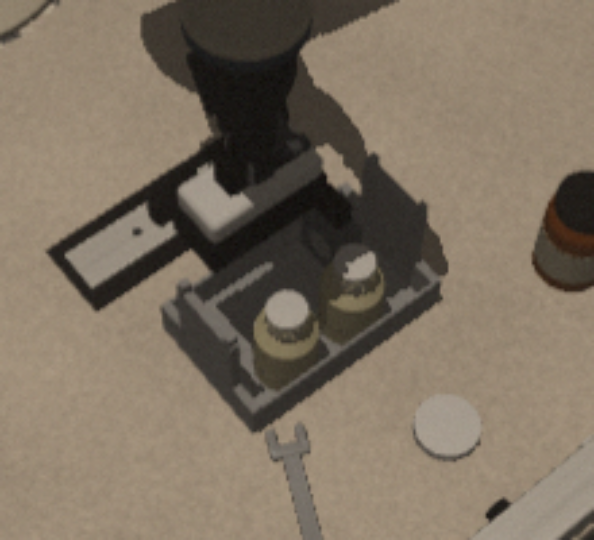

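Call:
{"op": "play_rows", "data": {
  "targets": "0.4 0 4 0 0 0;0.4 0 8 0 0 0;0.4 0 10 0 0 0;0.4 0 12 0 0 0;0.4 0 12.5 0 0 0;0.4 0 12.5 0 0 0;0.4 0 12.5 0 0 0"
}}

```text
time_s: 38.25
ee_pos: [0.5794, -0.0142, 0.1262]
tool_rot: [3.14, 0.0, 1.557]
ft_force: [0.2, 0.1, -5.4]
grip_width: 0.264
```

```bash
python3 -c "
from h import *
st()
d=r.get_image('wrist');cv2.imwrite('pics/w26.png',d['pixels'])
d=r.get_image('scene');cv2.imwrite('pics/s26.png',cv2.resize(d['pixels'][150:350,230:450],None,fx=2.7,fy=2.7))
"
```

```text
t 38.25 p [ 0.5794 -0.0142  0.1262] rot [3.1402e+00 1.0000e-04 1.5574e+00] F [ 0.2  0.1 -5.4] g 0.264
```

View pics/w26.png

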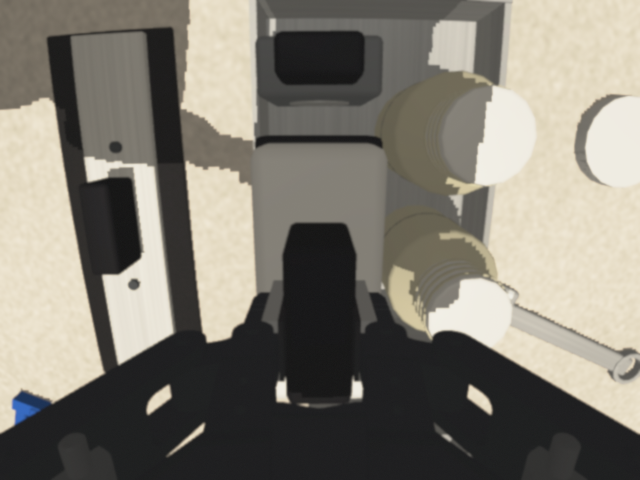

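View pics/s26.png

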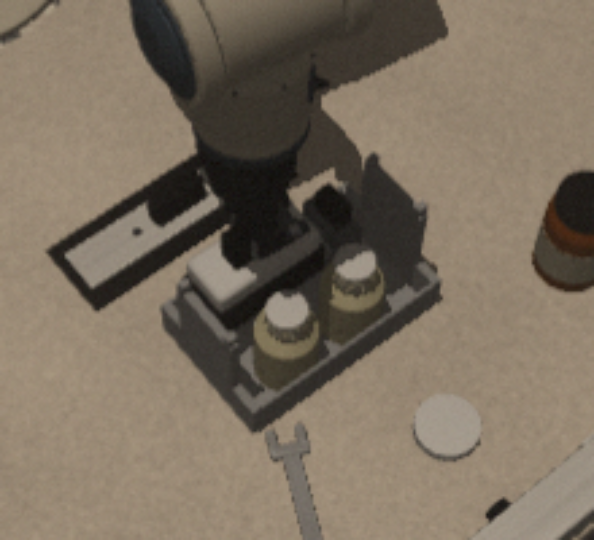

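Call:
{"op": "play_rows", "data": {
  "targets": "0 0 1.5 0 0 0;0 0 3 0 0 0;0 0 4 0 0 0;0 0 4.4 0 0 0;0 0 4.4 0 0 0;0 0 4.4 0 0 0"
}}

```text
time_s: 39.1
ee_pos: [0.5791, -0.0144, 0.0813]
tool_rot: [3.141, 0.0, 1.557]
ft_force: [0.6, 0.1, -5.0]
grip_width: 0.264
```

Call:
{"op": "play_rows", "data": {
  "targets": "0 0 0.1 0 0 0;0 0 0.1 0 0 0;0 0 0.1 0 0 0"
}}

```text
time_s: 39.48
ee_pos: [0.5791, -0.0143, 0.0805]
tool_rot: [3.141, -0.0, 1.557]
ft_force: [-1.0, 0.4, 2.0]
grip_width: 0.266
```

Call:
{"op": "play_rows", "data": {
  "targets": "0 0 0 0 0 0;0 0 0 0 0 0;0 0 0 0 0 0;0 0 -2 0 0 0;0 0 -6 0 0 0;0 0 -11 0 0 0;0 0 -17 0 0 0;0 0 -20 0 0 0;0 0 -20 0 0 0;0 0 -20 0 0 0",
  "jaw": 0.1
}}

```text
time_s: 40.72
ee_pos: [0.5785, -0.0143, 0.2795]
tool_rot: [-3.141, -0.0, 1.557]
ft_force: [0.1, 0.4, -0.1]
grip_width: 0.449
```

```bash
python3 -c "
from h import *
st()
go(.4418,-.0036,.15,1.5571)
d=r.get_image('wrist');cv2.imwrite('pics/w27.png',d['pixels'])
d=r.get_image('scene');cv2.imwrite('pics/s27.png',cv2.resize(d['pixels'][150:350,230:450],None,fx=2.7,fy=2.7))
"
```

```text
t 40.73 p [ 0.5785 -0.0143  0.2795] rot [-3.1405e+00 -1.0000e-04  1.5572e+00] F [ 0.1  0.4 -0.1] g 0.449
shift [  0.88 -13.67  12.97] turn [-0.1 -0.   0. ] rows>= 3.0
```

View pics/w27.png

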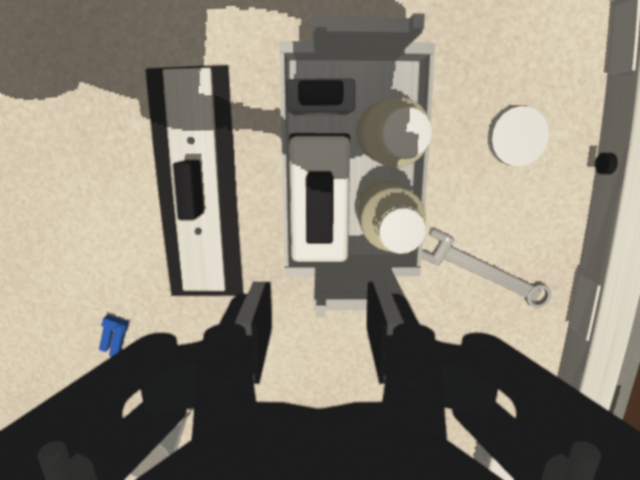

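View pics/s27.png

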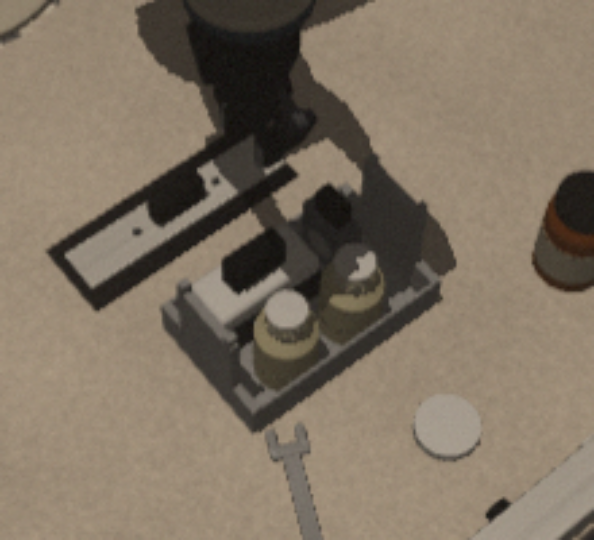

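Call:
{"op": "play_rows", "data": {
  "targets": "0.3 -4 0 0 0 0;0.6 -9 0 0 0 0;0.9 -13.7 0 0 0 0;0.9 -13.7 5 0 0 0;0.9 -13.7 10 0 0 0;0.9 -13.7 13 0 0 0;0.9 -13.7 13 0 0 0;0.9 -13.7 13 0 0 0",
  "jaw": -1
}}

```text
time_s: 41.82
ee_pos: [0.4424, -0.0035, 0.1509]
tool_rot: [3.141, 0.0, 1.557]
ft_force: [0.4, 0.1, 1.0]
grip_width: 1.003
```

```bash
python3 -c "
from h import *
st()
go(.4418,-.0036,.0186,1.5571)
d=r.get_image('wrist');cv2.imwrite('pics/w28.png',d['pixels'])
"
```

```text
t 41.83 p [ 0.4424 -0.0035  0.1509] rot [3.1413 0.     1.5572] F [0.4 0.1 1. ] g 1.003
shift [-1.000e-02 -6.000e-02  1.323e+01] turn [0. 0. 0.] rows>= 2.1
```

View pics/w28.png

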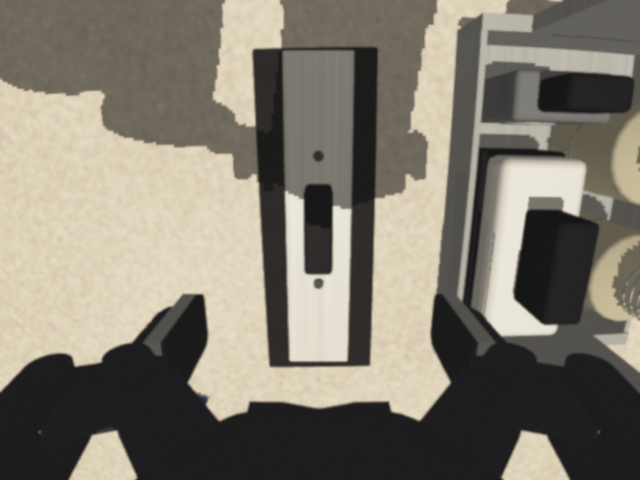

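Call:
{"op": "play_rows", "data": {
  "targets": "0 0 4 0 0 0;0 0 8 0 0 0;0 0 11 0 0 0;0 0 12.6 0 0 0;0 0 13.1 0 0 0;0 0 13.1 0 0 0;0 0 13.1 0 0 0"
}}

```text
time_s: 42.75
ee_pos: [0.4426, -0.0036, 0.0201]
tool_rot: [3.14, 0.0, 1.557]
ft_force: [0.0, -0.1, 0.9]
grip_width: 0.998
```

Call:
{"op": "play_rows", "data": {
  "targets": "0 0 0 0 0 0;0 0 0 0 0 0;0 0 0 0 0 0;0 0 0 0 0 0;0 0 0 0 0 0;0 0 0 0 0 0;0 0 0 0 0 0;0 0 0 0 0 0",
  "jaw": 1,
  "grip_force": 60
}}

```text
time_s: 43.75
ee_pos: [0.442, -0.0035, 0.0195]
tool_rot: [3.141, 0.0, 1.557]
ft_force: [-1.6, -0.2, 7.7]
grip_width: 0.225
```

```bash
python3 -c "
from h import *
st()
go(.6138,.0181,.18,1.5572)
"
```

```text
t 43.75 p [ 0.442  -0.0035  0.0195] rot [3.1415 0.     1.5571] F [-1.6 -0.2  7.7] g 0.225
shift [  2.39  17.15 -16.05] turn [ 0.  0. -0.] rows>= 3.8
```

Call:
{"op": "play_rows", "data": {
  "targets": "0 0 -4 0 0 0;0 0 -9 0 0 0;0 0 -14 0 0 0;0 0 -18 0 0 0;0.6 4 -18 0 0 0;1.2 9 -18 0 0 0;2 14 -18 0 0 0;2.2 17.2 -18 0 0 0;2.2 17.2 -18 0 0 0;2.2 17.2 -18 0 0 0;2.2 17.2 -16 0 0 0;2.2 17.2 -16 0 0 0"
}}

```text
time_s: 45.25
ee_pos: [0.6126, 0.0162, 0.1784]
tool_rot: [-3.139, -0.0, 1.557]
ft_force: [-0.4, -0.0, -2.0]
grip_width: 0.222
```

```bash
python3 -c "
from h import *
st()
go(.6138,.018,.1395,1.5572)
d=r.get_image('wrist');cv2.imwrite('pics/w29.png',d['pixels'])
d=r.get_image('scene');cv2.imwrite('pics/s29.png',cv2.resize(d['pixels'][150:350,230:450],None,fx=2.7,fy=2.7))
"
```

```text
t 45.25 p [0.6126 0.0162 0.1784] rot [-3.1385e+00 -2.0000e-04  1.5570e+00] F [-0.4 -0.  -2. ] g 0.222
shift [0.18 0.13 3.88] turn [-0.2 -0.  -0. ] rows>= 0.6
```

View pics/w29.png

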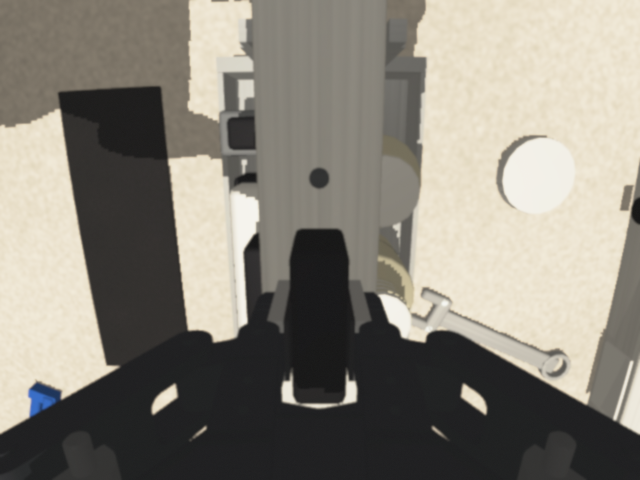

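View pics/s29.png

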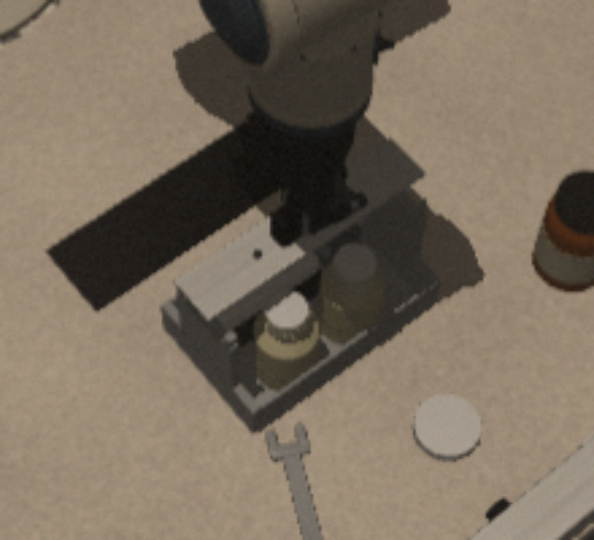

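Call:
{"op": "play_rows", "data": {
  "targets": "0.1 0.1 1 0 0 0;0.1 0.1 1 0 0 0;0.1 0.1 1 0 0 0;0.1 0.1 1 0 0 0"
}}

```text
time_s: 45.85
ee_pos: [0.6154, 0.0172, 0.1695]
tool_rot: [3.141, 0.0, 1.557]
ft_force: [-0.1, -0.0, -2.5]
grip_width: 0.223
```

```bash
python3 -c "
from h import *
st()
go(.6138,.018,.1395,1.5572)"
```

```text
t 45.85 p [0.6154 0.0172 0.1695] rot [3.1413 0.     1.5572] F [-0.1 -0.  -2.5] g 0.223
shift [ 0.08 -0.17  3.  ] turn [ 0.  0. -0.] rows>= 0.5
```

Call:
{"op": "play_rows", "data": {
  "targets": "0.1 -0.15 0.8 0 0 0;0.1 -0.15 1.5 0 0 0;0.1 -0.15 2.1 0 0 0;0.1 -0.15 2.5 0 0 0;0.1 -0.15 2.8 0 0 0;0.1 -0.15 2.8 0 0 0;0.1 -0.15 2.8 0 0 0"
}}

```text
time_s: 46.72
ee_pos: [0.614, 0.0181, 0.1415]
tool_rot: [3.141, -0.0, 1.557]
ft_force: [0.2, 0.9, -2.8]
grip_width: 0.219
```

Call:
{"op": "play_rows", "data": {
  "targets": "0 0 0.15 0 0 0;0 0 0.15 0 0 0;0 0 0.15 0 0 0"
}}

```text
time_s: 47.1
ee_pos: [0.6139, 0.0182, 0.1398]
tool_rot: [3.142, -0.0, 1.557]
ft_force: [0.1, 1.1, -1.5]
grip_width: 0.224
```

```bash
python3 -c "
from h import *
st()
go(.6138,.018,.1395,1.5572)
d=r.get_image('wrist');cv2.imwrite('pics/w30.png',d['pixels'])"
```

```text
t 47.1 p [0.6139 0.0182 0.1398] rot [ 3.1416 -0.      1.5571] F [ 0.1  1.1 -1.5] g 0.224
shift [-0.02 -0.01  0.03] turn [ 0. -0. -0.] rows>= 0.0
```

View pics/w30.png

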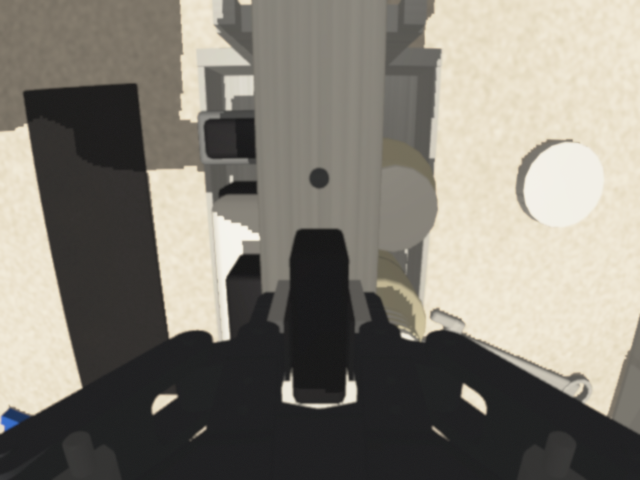

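Call:
{"op": "play_rows", "data": {
  "targets": "0 0 0.05 0 0 0;0 0 0.05 0 0 0"
}}

```text
time_s: 47.4
ee_pos: [0.6139, 0.0182, 0.1395]
tool_rot: [3.141, -0.0, 1.557]
ft_force: [-1.3, 0.4, 2.7]
grip_width: 0.222
```

Call:
{"op": "play_rows", "data": {
  "targets": "0 0 0 0 0 0;0 0 0 0 0 0;0 0 0 0 0 0;0 0 0 0 0 0;0 0 0 0 0 0;0 0 -2 0 0 0;0 0 -5 0 0 0;0 0 -9 0 0 0;0 0 -12 0 0 0;0 0 -12 0 0 0;0 0 -12 0 0 0",
  "jaw": -1
}}

```text
time_s: 48.78
ee_pos: [0.6135, 0.0182, 0.2586]
tool_rot: [-3.141, -0.0, 1.557]
ft_force: [-0.0, -0.3, -0.6]
grip_width: 0.998
```

```bash
python3 -c "
from ov import *
st()
d=r.get_image('wrist');tray_ov(d,(.6138,.017),-.8,'pics/w31.png',180,20,280,370,1.6);cv2.imwrite('pics/w31b.png',d['pixels'])
d=r.get_image('scene');cv2.imwrite('pics/s31.png',cv2.resize(d['pixels'][150:350,230:450],None,fx=2.7,fy=2.7))
go(.40,-.05,.3,1.557)
"
```

```text
t 48.77 p [0.6135 0.0182 0.2586] rot [-3.1407 -0.      1.5572] F [-0.  -0.3 -0.6] g 0.998
shift [ -7.11 -21.25  -4.14] turn [-0.1 -0.   0. ] rows>= 3.6
```

View pics/w31b.png

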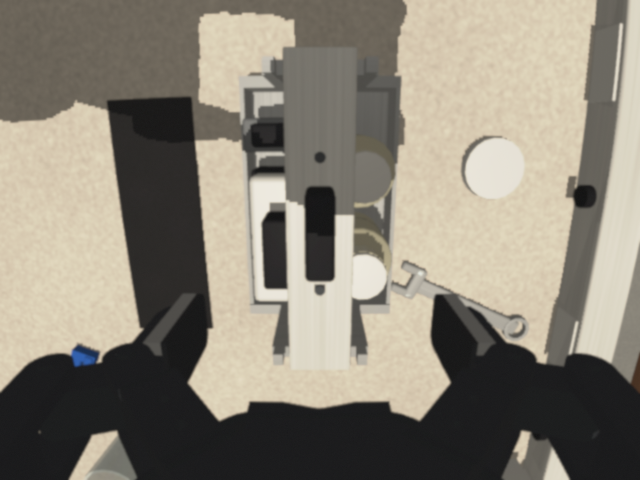

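View pics/s31.png

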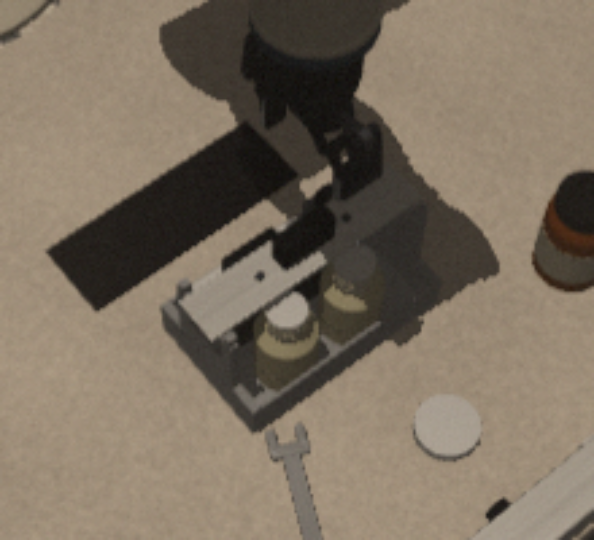

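```bash
python3 -c "
from h import *
go(.232,-.58,.26,.381)
"
```

```text
shift [-60.33 -37.31  -0.12] turn [-0.1  0.1 67.4] rows>= 11.4
```

Call:
{"op": "play_rows", "data": {
  "targets": "-60.3 -37.3 0 0 0 67;-60.3 -37.3 0 0 0 67;-60.3 -37.3 0 0 0 67;-60.3 -37.3 0 0 0 67;-60.3 -37.3 0 0 0 67;-60.3 -37.3 0 0 0 67;-60.3 -37.3 0 0 0 67;-60.3 -37.3 0 0 0 67;-60.3 -37.3 0 0 0 67;-60.3 -37.3 0 0 0 67;-60.3 -37.3 0 0 0 67;-60.3 -37.3 0 0 0 67"
}}

```text
time_s: 50.38
ee_pos: [0.2303, -0.5819, 0.2579]
tool_rot: [-3.14, 0.0, 0.385]
ft_force: [0.2, 0.5, -0.6]
grip_width: 1.001
```

Call:
{"op": "play_rows", "data": {
  "targets": "0 0 0 0 0 0;0 0 0 0 0 0;0 0 0 0 0 0;0 0 0 0 0 0"
}}

```text
time_s: 50.88
ee_pos: [0.2333, -0.579, 0.2595]
tool_rot: [3.141, -0.0, 0.389]
ft_force: [1.0, -0.7, -0.0]
grip_width: 1.002
```

```bash
python3 -c "
from ov import *
st()
d=r.get_image('top');cv2.imwrite('pics/t32.png',d['pixels']);cv2.imwrite('pics/t33.png',crop(d,255,180,135,85,5.9))
d=r.get_image('scene');cv2.imwrite('pics/s32.png',d['pixels'])
"
```

```text
t 50.88 p [ 0.2333 -0.579   0.2595] rot [ 3.1415e+00 -1.0000e-04  3.8890e-01] F [ 1.  -0.7 -0. ] g 1.002
```

View pics/t32.png

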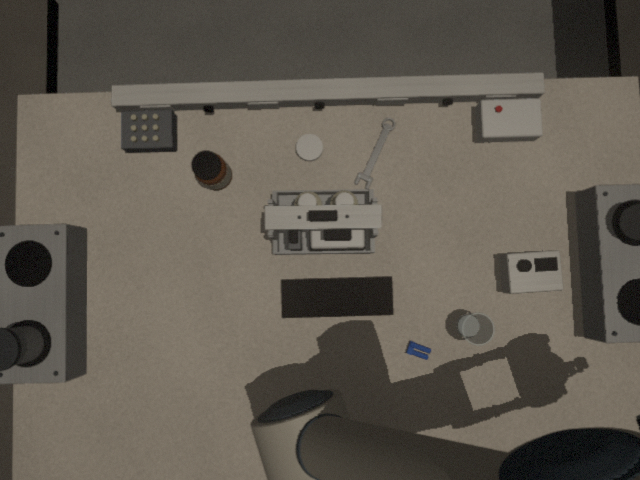

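View pics/t33.png

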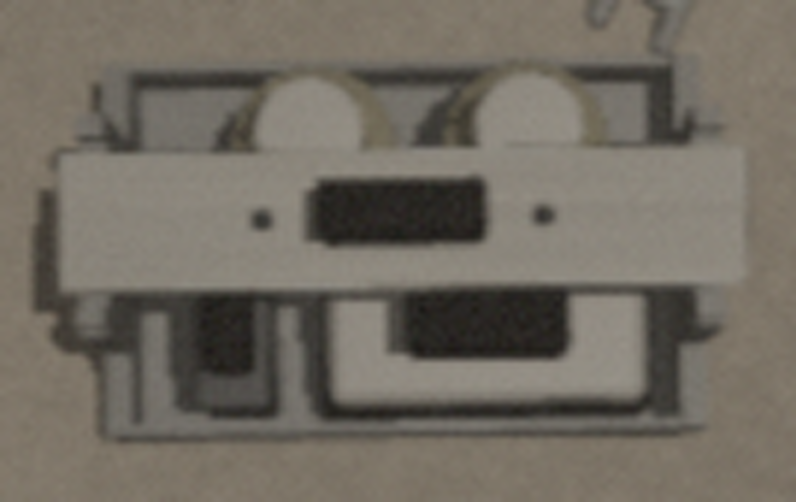

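View pics/s32.png

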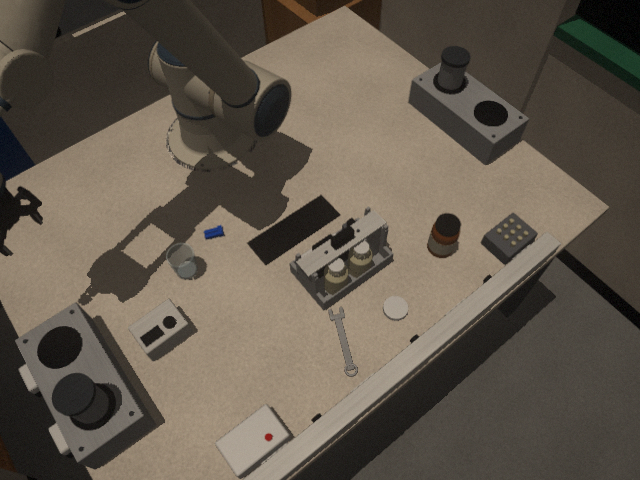

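```bash
python3 -c "
from bench import r
print(r.finish_job())"
```

```text
the job is handed in; nothing more can be done
None
```

I laid the bar on the mat, packed the four items on the bench (two white bottles, one grey cassette and the pump head) upright in the tray, then put the bar back across both end plates. I handed the job in at about 51 s, with the gripper parked clear and touching nothing. No verdict is reported, so the outcome is my reading of the last pictures.

- **Bar:** in the last top picture it spans the same pixel columns as at the start, lying flat between the ears. It was released at the position it was first gripped, within about 1 mm.
- **Items:** the top picture and earlier wrist pictures show all four inside the walls and clear of each other. From the gripper positions at release, the bottles sit about 34 mm to one side of the tray's middle line and the pump and cassette about 32–35 mm to the other. The limits there are 41 mm for the bottles, 42 mm for the pump and 58 mm for the cassette.
- **Bystanders:** they show at the same pixels as in the first pictures.
- **Knock:** one bottle had been shifted a few centimetres during the run, and I found it again with the wrist camera before gripping it.
- **Disagreement:** the wrist and top cameras differed by up to about 5 mm in y. I took middle values and left wider margins when placing.
- **Force:** the wrist force reached 53 N when the bar was first pressed onto the mat, under the 120 N limit. Later set-downs stayed below 10 N.

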